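Stack the parts trays on their carrier and close the stack

ROBOT

A 6-joint arm with a two-finger parallel gripper is mounted at the origin on a cart in front of the work surface, level with it; the furniture and walls round the work are solid. World frame = base frame: x ahead of the robot, y to its left, z up, the work surface at z = 0. Lengths are in m, angles in rad, forces in N, time in s.
With the tool pointing down it reaches from about 0.325 to 0.9 m from the base axis. Payload 6.1 kg.
Tool frame: the origin (TCP) lies at the very end of the fingers, on their centre line; the grasp point (between the pads) lies 19 mm behind it; z points along the fingers, y is the direction in which the jaws open and shut (so a half turn about z gives the same grasp; the last joint's range is limited). The gripper opens to 85 mm and grips with 20 to 120 N. Pads are 22 mm wide; open, the fingers measure 114 mm over their backs; the gripper's body (76 mm by 85 mm) begins 54 mm behind the grasp point. The pads swing forward as they close: fully open they stand 13 mm farther back than shut.
Start: joints at [1.186, 0.22, 1.526, -0, 1.395, -0.126], TCP at [0.16, 0.604, 0.231] pointing down, gripper open.
Joint ranges: [-2.98, 2.98], [-0.91, 2.08], [0.09, 2.57], [-1.24, 4.39], [0.2, 2.65], [-2.68, 2.68]. Speed limits (rad/s): [2.57, 2.57, 3.01, 3.14, 3.14, 3.14].

INTERFACE

Orientations are given as a unit quaternion [w, x, y, z].
In Python, from rig import bot gives the robot as it stands.
- The arm moves only by the tool servo_tool, never from a script. Its argument "rows" is a list of rows, each a list of 2 entries, a list of its own where there are three numbers: the shift along the tool's x, y, z in cm, then the turn about the tool's z in rad. In form: [[[tx, ty, tz], roll], ...]. A call has exactly 10 rows; each row shifts and turns the commanded pose from where the row before left it, along the tool's axes as they then stand; what a row does not reach is not made up. A row lasts 1/10 s, in which the tool goes at most 50 mm and 8.59 degrees, less where a joint would pass 70% of its speed; a pose out of reach is approached as far as the arm can. A call with a gripper value outside its range is refused whole. "gripper" is the opening, from 0 (shut) to 1 (fully open), set as the call begins (left out, the last holds). The fingers move at their own pace and stop on an object; "newtons" is the grip in N (left out, the last holds). Time passes only in rows, so rows that do not move let the fingers close, or fill a call up. It gives the time, the measured TCP pose, the force and the opening at its end, in the units of the state.
- bot.observe(): the state, without advancing time (a new reading comes with each control period).
- bot.read_camera(name): name is "side" or "top"; returns a dict with "image" (480x640x3 uint8, red, green, blue), "fx", "fy", "cx", "cy" (pixels), "world_to_cam" (4x4, takes a point from world to camera coordinates). Camera axes: x right, y up, looking along -z (the intrinsics and any distortion apply to the point x, -y, -z); pixel columns grow to the right and rows downward; lengths in m; the calibration is good to about 2 mm. A picture is of the moment at which its call begins. There is no depth.
- bot.finish_job(): hands the job in, once; it reports no verdict.
The state is a dict: "t": time; "joint_pos": joint angles; "joint_vel": joint speeds; "joint_torque": joint torques, N m; "eef_pos": TCP position; "eef_rot": TCP orientation; "wrist_force": force on the tool from outside, world axes, zero at the start; "torque": the same for the moment, N m; "grip_width": finger opening in m.
Only numpy, scipy, OpenCV 4.12 (cv2) and the standard library are available. Lean on these libraries where they do the work, as an engineer would, in place of code of your own. Each camera call takes 0.05 s, during which the arm holds its last target.

TASK

Pack the small-parts trays for the service van: set the deepest tray (no partition) on the black carrier, the middle tray (two compartments) on it, the shallowest (four compartments) on that, and the lid on top. Each must sit level and fully down, with its corner feet inside the rim of what is beneath it, and everything released. Do not knock over or push away the jar, the tape measure and the plug adapter that stand between the trays.

Things in the scene. Friction and masses are not known exactly. Their poses are not given: they have to be found in the camera images.
- carrier: Black plate 150 (x) by 84 (y) by 6 thick, fixed on the table, with a raised frame, outer 110 by 60, walls 3 (opening 104 by 54), rim 20 above the origin; a tray's feet drop inside it. Two small screw heads beyond the frame's short ends. Origin: centre of the underside, on the table; x along the long side, z up.
- tray_deep: Deepest open tray, no partition. Grey plastic, outer 110 (x) by 60 (y), straight sides, walls 3, rim 73 above its origin. Body 64 high on four tapered round corner feet 9 tall (14 across at top, 8 at tip, centres x +-43, y +-18). Half a turn is the same. 0.18 kg. Origin: underside centre, at the feet's tips; z up. Seated, its feet go inside the rim below (2 clearance a side), its origin 9 below that rim.
- tray_mid: Middle open tray, two compartments. Grey plastic, outer 110 (x) by 60 (y), straight sides, walls 3, rim 57 above its origin. Body 48 high on four tapered round corner feet 9 tall (14 across at top, 8 at tip, centres x +-43, y +-18). Half a turn is the same. 0.16 kg. Origin: underside centre, at the feet's tips; z up. Seated, its feet go inside the rim below (2 clearance a side), its origin 9 below that rim.
- tray_shallow: Shallowest open tray, four compartments. Grey plastic, outer 110 (x) by 60 (y), straight sides, walls 3, rim 43 above its origin. Body 34 high on four tapered round corner feet 9 tall (14 across at top, 8 at tip, centres x +-43, y +-18). Half a turn is the same. 0.14 kg. Origin: underside centre, at the feet's tips; z up. Seated, its feet go inside the rim below (2 clearance a side), its origin 9 below that rim.
- lid: Grey plastic lid: plate 110 (x) by 60 (y) by 5 on the same four 9 mm corner feet as the trays; on top a bow handle along x, its bar 74 long, 12 wide (y), 10 high, top 44 above the origin, open under the bar from 14 to 34. Half a turn is the same. 0.12 kg. Origin: underside centre, at the feet's tips; z up. Seated, its origin is 9 below the rim of the tray beneath.
- jar: Bystander: clear jar of screws with a red lid, standing upright, 63 across and 80 high. Loose. Origin at the centre of its underside, z up.
- measure: Bystander: teal tape measure standing on its edge, 36 by 82 by 65 high. Loose. Origin at its underside, near its middle, z up.
- plug: Bystander: white plug adapter, 45 by 45 by 36 high. Loose. Origin at the centre of its underside, z up.

How it is judged:
On the way, in this order (a step that is already met when the one before it is completed fails the run):
1. the deepest tray is seated on the carrier (horizontal distance between tray_deep and carrier below 0.006 m and z of tray_deep in the frame of carrier between 0.008 and 0.014 m and angle between the x axis of tray_deep and the x axis of carrier, either way round below 0.1 rad and angle between tray_deep's own z axis and vertical below 0.06 rad), for 0.2 s.
2. the middle tray is seated on the deepest, which is still seated on the carrier (all of step 1 and horizontal distance between tray_mid and tray_deep below 0.006 m and z of tray_mid in the frame of tray_deep between 0.061 and 0.067 m and angle between the x axis of tray_mid and the x axis of tray_deep, either way round below 0.1 rad and angle between tray_mid's own z axis and vertical below 0.06 rad), for 0.2 s.
3. the shallowest tray is seated on the middle one, with those below still seated (all of step 2 and horizontal distance between tray_shallow and tray_mid below 0.006 m and z of tray_shallow in the frame of tray_mid between 0.045 and 0.051 m and angle between the x axis of tray_shallow and the x axis of tray_mid, either way round below 0.1 rad and angle between tray_shallow's own z axis and vertical below 0.06 rad), for 0.2 s.
At the end, for the whole second after the job is handed in: The stack from below is carrier, deepest tray, middle tray, shallowest tray, lid; each within 6 mm sideways and 3 mm in height of its seated position on the one below, its long axis within 0.1 rad of that one's (either way round), tilted less than 0.06 rad; all released and at rest (under 0.02 m/s) (all of step 3 and horizontal distance between lid and tray_shallow below 0.006 m and z of lid in the frame of tray_shallow between 0.031 and 0.037 m and angle between the x axis of lid and the x axis of tray_shallow, either way round below 0.1 rad and angle between lid's own z axis and vertical below 0.06 rad and linear speed of each of tray_deep, tray_mid, tray_shallow, lid below 0.02 m/s); the robot touches nothing.
It fails at once if the jar is knocked over or pushed more than 40 mm (distance of jar from where it was at the start of the episode above 0.04 m or angle between jar's own z axis and vertical above 0.5 rad).
It fails at once if the tape measure is knocked over or pushed more than 40 mm (distance of measure from where it was at the start of the episode above 0.04 m or angle between measure's own z axis and vertical above 0.5 rad).
It fails at once if the plug adapter is knocked over or pushed more than 40 mm (distance of plug from where it was at the start of the episode above 0.04 m or angle between plug's own z axis and vertical above 0.5 rad).
It also fails if it takes over 128 s, if anything falls off the work surface, if the arm or the gripper's body presses on something with over 40 N, if the wrist force passes 120 N, or if a joint passes its speed limit or range.

## Working session

There is one attempt and no reset: what is moved stays moved. The work goes in short steps, Python scripts to look and compute and a tool call to move; the robot and the scene stay as the last step left them, time stands still between calls to the robot, and variables do not carry over. Pictures are saved under pics/ and viewed, and the job is handed in when it is done.

Besides the shell and the picture viewer there is one more tool, called after "Request:" as a command line: name --argument value ..., lists and objects as JSON in quotes. servo_tool: Moves the arm, as the interface text tells. Its arguments: {"type":"object","properties":{"rows":{"type":"array","items":{"type":"array"}},"gripper":{"type":"number"},"newtons":{"type":"number"}},"required":["rows"]}

```bash
mkdir -p pics; python3 - <<'E'
from rig import bot
import cv2,numpy as np
np.set_printoptions(precision=4,suppress=True)
for n in("top","side"):
    c=bot.read_camera(n)
    cv2.imwrite(f"pics/{n}0.png",c["image"][:,:,::-1])
    np.savez(f"{n}0.npz",**c)
    print(n,c.keys(),c["fx"],c["fy"],c["cx"],c["cy"]);print(np.array(c["world_to_cam"]))
s=bot.observe()
for k in s: print(k,np.array(s[k]))
E
```

```text
top dict_keys(['image', 'fx', 'fy', 'cx', 'cy', 'world_to_cam']) 470.18875354087714 470.18875354087714 326.3470480014772 249.0704186958143
[[-0.0094 -0.9999 -0.0081  0.0497]
 [ 0.9979 -0.0099  0.0646 -0.4991]
 [-0.0647 -0.0075  0.9979 -1.294 ]
 [ 0.      0.      0.      1.    ]]
side dict_keys(['image', 'fx', 'fy', 'cx', 'cy', 'world_to_cam']) 480.63849153561796 480.63849153561796 325.3579253556913 246.35951395851902
[[ 0.866  -0.4999 -0.0133 -0.4442]
 [ 0.202   0.3253  0.9238 -0.1611]
 [-0.4575 -0.8027  0.3827 -0.9624]
 [ 0.      0.      0.      1.    ]]
t 0.1
joint_pos [ 1.1859  0.2212  1.5275  0.      1.3947 -0.1261]
joint_vel [-0.0009 -0.0005 -0.0026 -0.0002 -0.      0.0008]
joint_torque [  0.0008 -49.8237 -39.0548  -0.0001   0.0056   0.    ]
eef_pos [0.1598 0.6037 0.2303]
eef_rot [-0.0002  0.129   0.9916 -0.0008]
wrist_force [-0.4942  0.4287  0.1667]
torque [-0.0495  0.0048  0.0349]
grip_width 0.08532544929970219
```

View pics/top0.png

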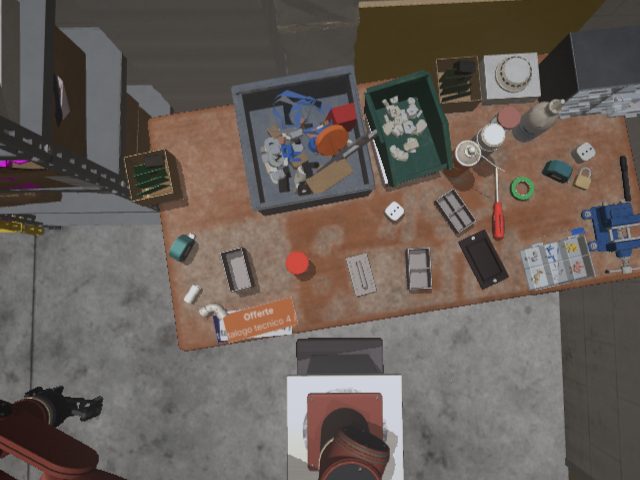

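View pics/side0.png

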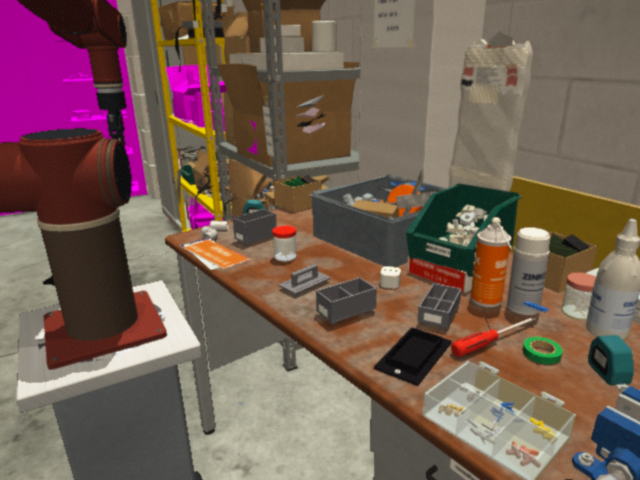

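The top view shows the deep tray at about (238,270), measure (181,247), jar (297,263), lid (361,274), mid tray (419,269), plug (394,212), shallow tray (455,212) and carrier (483,260). I'll zoom in on these for corners.

```bash
cat > h.py <<'E'
import numpy as np,cv2
def load(n):
    c=np.load(n+".npz");return {k:c[k] for k in c.files}
def ray(c,u,v):
    W=c["world_to_cam"];R,t=W[:3,:3],W[:3,3]
    d=np.array([(u-c["cx"])/c["fx"],-(v-c["cy"])/c["fy"],-1.0])
    return -R.T@t,R.T@d
def at(c,u,v,z):
    o,d=ray(c,u,v);return o+d*(z-o[2])/d[2]
def proj(c,p):
    q=c["world_to_cam"][:3,:3]@np.array(p)+c["world_to_cam"][:3,3]
    return np.array([c["cx"]+c["fx"]*q[0]/-q[2],c["cy"]-c["fy"]*q[1]/-q[2]])
E
python3 - <<'E'
from h import *
c=load("top0");im=c["image"][:,:,::-1]
a=cv2.resize(im[200:320,150:320],None,fx=4.6,fy=4.6,interpolation=cv2.INTER_CUBIC)
cv2.imwrite("pics/topA.png",a)
b=cv2.resize(im[180:310,340:515],None,fx=4.5,fy=4.5,interpolation=cv2.INTER_CUBIC)
cv2.imwrite("pics/topB.png",b)
E
```

```text
(no output)
```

View pics/topA.png

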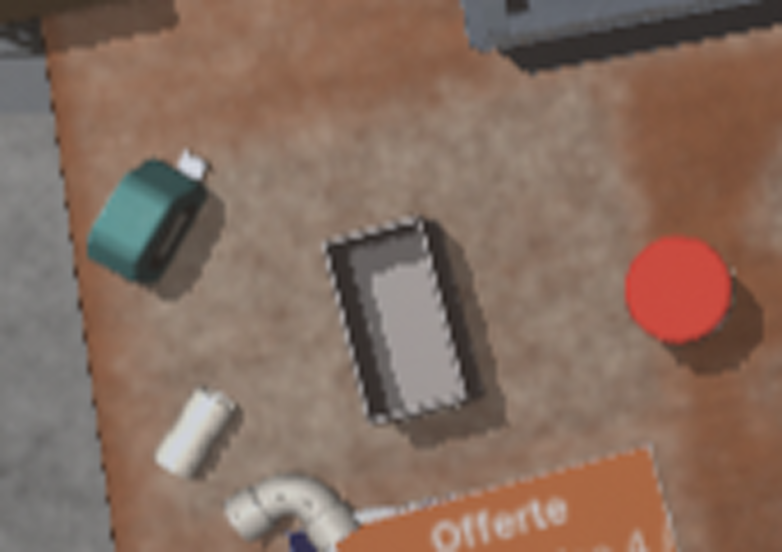

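View pics/topB.png

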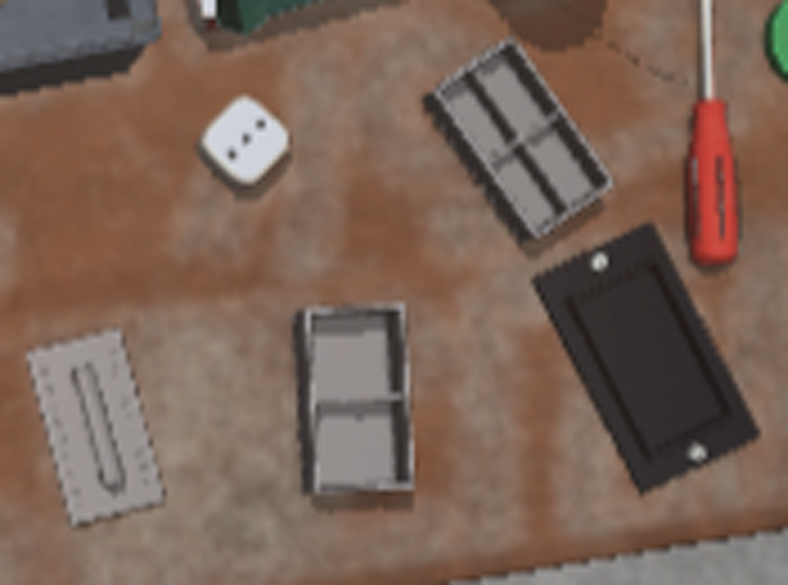

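```bash
cat > m.py <<'E'
from h import *
np.set_printoptions(precision=4,suppress=True)
c=load("top0")
D={"deep":("A",.073,[(326,243),(422,220),(468,402),(375,422)]),
"mid":("B",.057,[(306,308),(403,304),(413,491),(313,494)]),
"shallow":("B",.043,[(434,94),(514,40),(611,186),(537,240)]),
"carrier":("B",.006,[(532,281),(655,223),(760,436),(642,493)]),
"lid":("B",.014,[(27,353),(120,329),(165,497),(74,526)])}
for n,(k,z,pts) in D.items():
    s,o=(4.6,(150,200)) if k=="A" else (4.5,(340,180))
    P=np.array([at(c,o[0]+(x+.5)/s-.5,o[1]+(y+.5)/s-.5,z) for x,y in pts])
    e=np.linalg.norm(np.roll(P,-1,0)-P,axis=1)*1000
    ax=(P[0]+P[1]-P[2]-P[3])[:2];ctr=P.mean(0)
    print(n,ctr[:2],"yaw",np.arctan2(ax[1],ax[0]).round(4),"edges",e.round(1),"r",np.hypot(*ctr[:2]).round(3))
im=c["image"][:,:,::-1];hsv=cv2.cvtColor(im,cv2.COLOR_BGR2HSV)
cv2.imwrite("pics/hsvS.png",cv2.resize(hsv[200:310,160:515,1],None,fx=2.2,fy=2.2))
m=((hsv[:,:,2]<75)).astype(np.uint8)*255
m2=np.zeros_like(m);m2[222:295,452:515]=m[222:295,452:515]
cs,_=cv2.findContours(m2,cv2.RETR_EXTERNAL,cv2.CHAIN_APPROX_NONE)
k=max(cs,key=cv2.contourArea);r=cv2.minAreaRect(k);print("carrier rect",r)
P=np.array([at(c,*p,.006) for p in cv2.boxPoints(r)]);print(P.mean(0),np.linalg.norm(np.roll(P,-1,0)-P,axis=1))
# bystanders
E={"jar":(.08,297,263)}
print("jar",at(c,297.5,262.5,.08),"plug",at(c,394,211.5,.036),"measure",at(c,181,247,.065))
E
python3 m.py
```

```text
deep [0.4437 0.2854] yaw 0.2601 edges [ 57.2 108.9  54.9 107.7] r 0.528
mid [ 0.4427 -0.2049] yaw 0.0234 edges [ 58.1 111.8  59.5 111.1] r 0.488
shallow [ 0.5996 -0.3114] yaw 0.574 edges [ 59.4 106.4  56.1 108.3] r 0.676
carrier [ 0.4676 -0.3941] yaw 0.4402 edges [ 85.3 146.5  81.7 147.1] r 0.612
lid [ 0.4285 -0.0509] yaw 0.2499 edges [ 59.5 107.2  58.9 110.5] r 0.431
carrier rect ((483.00006103515625, 259.0000305175781), (53.66563034057617, 29.516094207763672), 63.43495178222656)
[ 0.4683 -0.3929  0.006 ] [0.0834 0.149  0.0828 0.1488]
jar [0.4605 0.1212 0.08  ] plug [ 0.6002 -0.1426  0.036 ] measure [0.5058 0.4356 0.065 ]
```

```bash
python3 - <<'E'
from h import *
c=load("side0");im=c["image"][:,:,::-1]
a=cv2.resize(im[260:390,270:470],None,fx=4,fy=4,interpolation=cv2.INTER_CUBIC)
cv2.imwrite("pics/sideB.png",a)
a=cv2.resize(im[180:300,160:310],None,fx=4,fy=4,interpolation=cv2.INTER_CUBIC)
cv2.imwrite("pics/sideA.png",a)
E
```

```text
(no output)
```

View pics/sideB.png

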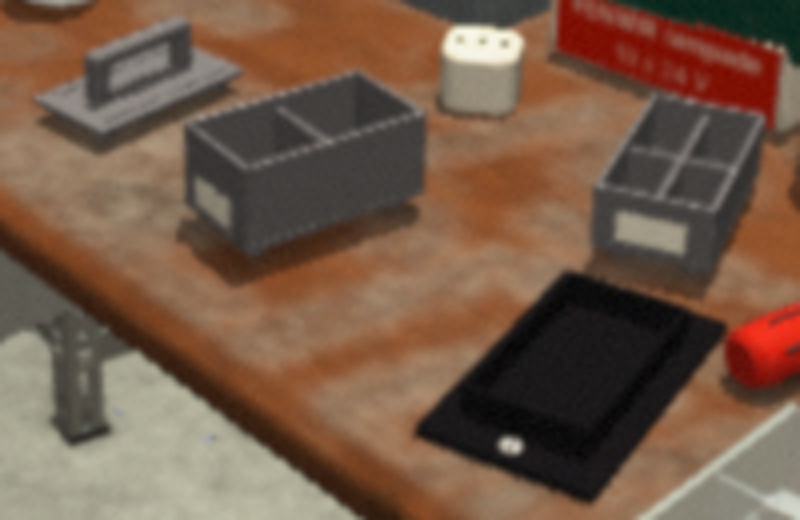

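View pics/sideA.png

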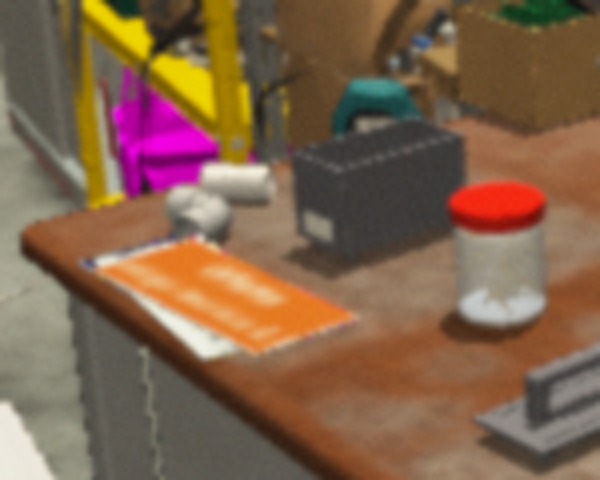

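View pics/hsvS.png

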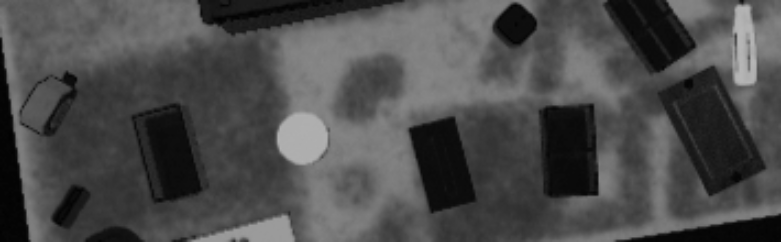

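```bash
cat > m2.py <<'E'
from h import *
np.set_printoptions(precision=4,suppress=True)
c=load("side0")
D={"deep":((160,180),.073,[(418,121),(466,143),(343,172),(296,155)]),
"mid":((270,260),.057,[(360,72),(426,116),(248,168),(187,122)]),
"shallow":((270,260),.043,[(654,95),(764,115),(713,211),(596,185)]),
"carrier":((270,260),.006,[(568,272),(727,326),(590,500),(416,432)])}
for n,(o,z,pts) in D.items():
    s=4
    P=np.array([at(c,o[0]+(x+.5)/s-.5,o[1]+(y+.5)/s-.5,z) for x,y in pts])
    e=np.linalg.norm(np.roll(P,-1,0)-P,axis=1)*1000
    ax=(P[0]+P[1]-P[2]-P[3])[:2];ctr=P.mean(0)
    print(n,ctr[:2],"yaw",np.arctan2(ax[1],ax[0]).round(4),"edges",e.round(1))
# carrier contours sub-pixel: line fits on mask edges, both views
for nm,box in(("top0",(222,295,452,515)),("side0",(322,390,370,455))):
    c=load(nm);im=c["image"][:,:,::-1]
    g=im.max(2)
    y0,y1,x0,x1=box
    S=8;G=cv2.resize(g[y0:y1,x0:x1],None,fx=S,fy=S,interpolation=cv2.INTER_CUBIC)
    m=(G<70).astype(np.uint8)*255
    m=cv2.morphologyEx(m,cv2.MORPH_OPEN,np.ones((25,25)))
    cv2.imwrite(f"pics/cm_{nm}.png",m)
    cs,_=cv2.findContours(m,cv2.RETR_EXTERNAL,cv2.CHAIN_APPROX_NONE)
    k=max(cs,key=cv2.contourArea)[:,0,:]
    W=np.array([at(c,x0+(x+.5)/S-.5,y0+(y+.5)/S-.5,.006)[:2] for x,y in k])
    r=cv2.minAreaRect((W*1000).astype(np.float32));print(nm,"carrier rect mm",r)
    M=cv2.moments((W*1000).astype(np.float32).reshape(-1,1,2));
    print(" centroid",M['m10']/M['m00'],M['m01']/M['m00'],"yaw",.5*np.arctan2(2*M['mu11'],M['mu20']-M['mu02']),M['m00']/(150*84))
E
python3 m2.py
```

```text
deep [0.4424 0.2726] yaw 0.1777 edges [ 65.2  97.4  53.2 105.8]
mid [ 0.4424 -0.2087] yaw 0.0055 edges [ 59.5 104.7  57.1 106.3]
shallow [ 0.6002 -0.3132] yaw 0.5789 edges [ 57.6 108.9  57.1 106.8]
carrier [ 0.4658 -0.3974] yaw 0.4443 edges [ 81.1 149.2  80.3 151. ]
top0 carrier rect mm ((468.06976318359375, -392.794921875), (149.15380859375, 84.0145492553711), 25.553966522216797)
 centroid 467.9669175432691 -392.7511382984711 yaw 0.451220260360952 0.9281877413840728
side0 carrier rect mm ((466.4841003417969, -396.6846923828125), (157.98399353027344, 84.1586685180664), 25.23993492126465)
 centroid 465.6794564845886 -396.9893407719807 yaw 0.4558135224811156 1.0142264547573019
```

Top-view positions fit the given sizes, and the reach is fine for all of them. The side view differs by about 4 mm in y on every object, so it is a calibration bias I'll check against the gripped tray. I'll start by rolling the tool to heading about 0.26.

```bash
cat >> h.py <<'E'
def head(s):
    w,x,y,z=s["eef_rot"]; R=np.array([1-2*(y*y+z*z),2*(x*y+w*z),2*(x*z-w*y)]);return np.arctan2(R[1],R[0])
def go(x,y,z,h=None):
    from rig import bot
    s=bot.observe();p=np.array(s["eef_pos"]);a=head(s)
    d=(np.array([x,y,z])-p)*100
    r=0 if h is None else -((h-a+np.pi)%(2*np.pi)-np.pi)
    print("t",round(s["t"],2),"pos",p.round(4),"head",round(a,4),"w",round(s["grip_width"],4),"F",np.round(s["wrist_force"],1))
    print("tool cm: tx %.2f ty %.2f tz %.2f roll %.3f (now-axes)"%(d[0]*np.cos(a)+d[1]*np.sin(a),d[0]*np.sin(a)-d[1]*np.cos(a),-d[2],r))
E
echo
```

Request:
servo_tool --rows '[[[0,0,0],0.131],[[0,0,0],0.131],[[0,0,0],0.131],[[0,0,0],0.131],[[0,0,0],0.131],[[0,0,0],0.131],[[0,0,0],0.131],[[0,0,0],0.131],[[0,0,0],0.131],[[0,0,0],0.131]]' --gripper 1

```text
t: 1.1
eef_pos: [0.1598, 0.6039, 0.2306]
eef_rot: [0.0, 0.708, 0.706, -0.001]
wrist_force: [0.4, 0.6, 0.9]
grip_width: 0.0855
```

Request:
servo_tool --rows '[[[0,0,0],0.131],[[0,0,0],0.131],[[0,0,0],0.131],[[0,0,0],0.131],[[0,0,0],0.131],[[0,0,0],0.131],[[0,0,0],0.131],[[0,0,0],0.131],[[0,0,0],0.131],[[0,0,0],0.131]]'

```text
t: 2.1
eef_pos: [0.1598, 0.6038, 0.2306]
eef_rot: [0.001, 0.992, 0.128, -0.0]
wrist_force: [0.2, -0.5, 0.4]
grip_width: 0.0853
```

```bash
python3 -c "
from h import *
go(.4435,.284,.2,.26)"
```

```text
t 2.1 pos [0.1598 0.6038 0.2306] head 0.2574 w 0.0853 F [ 0.2 -0.5  0.4]
tool cm: tx 19.29 ty 38.15 tz 3.06 roll -0.003 (now-axes)
```

Request:
servo_tool --rows '[[[1.93,3.8,0.3],0],[[1.93,3.8,0.3],0],[[1.93,3.8,0.3],0],[[1.93,3.8,0.3],0],[[1.93,3.8,0.3],0],[[1.93,3.8,0.3],0],[[1.93,3.8,0.3],0],[[1.93,3.8,0.3],0],[[1.93,3.8,0.3],0],[[1.93,3.8,0.3],0]]'

```text
t: 3.1
eef_pos: [0.4457, 0.2858, 0.2009]
eef_rot: [0.0, 0.991, 0.131, -0.0]
wrist_force: [0.3, 0.2, 0.7]
grip_width: 0.0853
```

```bash
python3 - <<'E'
from h import *
go(.4435,.284,.2,.26)
go(.4435,.284,.047,.26)
from rig import bot
for n in("top","side"):
    c=bot.read_camera(n);np.savez(n+"1.npz",**c);im=c["image"][:,:,::-1]
    o=(170,190) if n=="top" else (170,80)
    cv2.imwrite(f"pics/{n}1.png",cv2.resize(im[o[1]:o[1]+150,o[0]:o[0]+150],None,fx=4,fy=4,interpolation=cv2.INTER_CUBIC))
E
```

```text
t 3.1 pos [0.4457 0.2858 0.2009] head 0.2628 w 0.0853 F [0.3 0.2 0.7]
tool cm: tx -0.26 ty 0.11 tz 0.09 roll 0.003 (now-axes)
t 3.1 pos [0.4457 0.2858 0.2009] head 0.2628 w 0.0853 F [0.3 0.2 0.7]
tool cm: tx -0.26 ty 0.11 tz 15.39 roll 0.003 (now-axes)
```

View pics/top1.png

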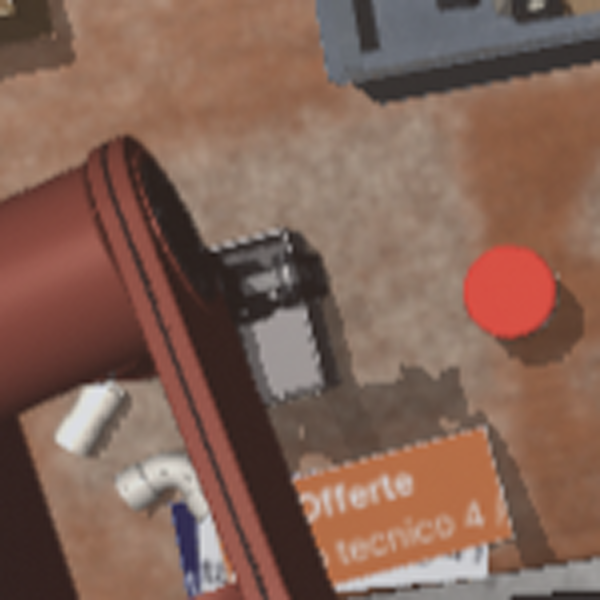

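View pics/side1.png

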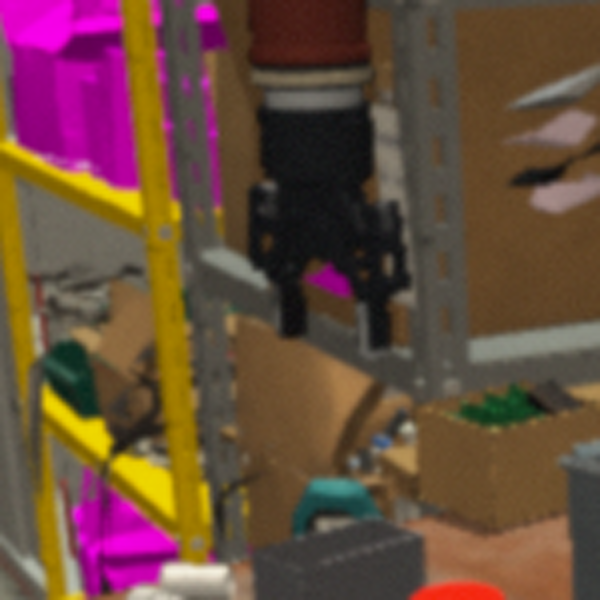

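The gripper hangs over the deep tray with both fingertips visible. I'll check the side calibration against the known TCP, then descend.

```bash
python3 - <<'E'
from h import *
c=load("side1");print(proj(c,[.4457,.2858,.2009]),"seen ~253.4,165")
E
```

```text
[251.09652427 170.73554849] seen ~253.4,165
```

Request:
servo_tool --rows '[[[-0.13,0.06,1],0],[[-0.13,0.05,1.4],0],[[0,0,1.4],0],[[0,0,1.4],0],[[0,0,1.4],0],[[0,0,1.2],0],[[0,0,1.0],0],[[0,0,1.0],0],[[0,0,0.6],0],[[0,0,0],0]]'

```text
t: 4.2
eef_pos: [0.4423, 0.2853, 0.0963]
eef_rot: [0.0, 0.991, 0.131, -0.001]
wrist_force: [-0.0, 0.1, -0.2]
grip_width: 0.0854
```

```bash
python3 - <<'E'
from h import *
go(.4435,.284,.047,.26)
from rig import bot
for n in("side",):
    c=bot.read_camera(n);np.savez(n+"2.npz",**c);im=c["image"][:,:,::-1]
    o=(170,120)
    cv2.imwrite(f"pics/{n}2.png",cv2.resize(im[o[1]:o[1]+150,o[0]:o[0]+150],None,fx=4,fy=4,interpolation=cv2.INTER_CUBIC))
E
```

```text
t 4.2 pos [0.4423 0.2853 0.0963] head 0.2627 w 0.0854 F [-0.   0.1 -0.2]
tool cm: tx 0.08 ty 0.16 tz 4.93 roll 0.003 (now-axes)
```

View pics/side2.png

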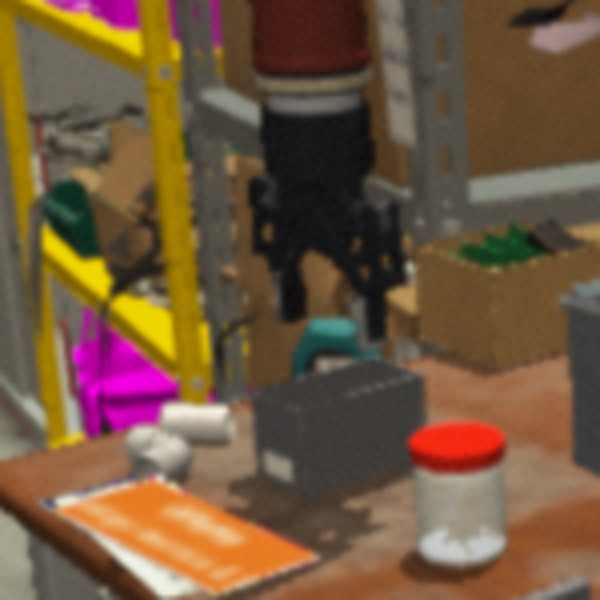

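Request:
servo_tool --rows '[[[0.08,0.16,0.8],0],[[0,0,0.8],0],[[0,0,0.8],0],[[0,0,0.8],0],[[0,0,0.8],0],[[0,0,0.8],0],[[0,0,0.5],0],[[0,0,0.3],0],[[0,0,0],0],[[0,0,0],0]]'

```text
t: 5.25
eef_pos: [0.4442, 0.2844, 0.0415]
eef_rot: [-0.0, 0.991, 0.131, 0.0]
wrist_force: [-0.2, -0.2, -0.3]
grip_width: 0.0858
```

Request:
servo_tool --rows '[[[0,0,0],0],[[0,0,0],0],[[0,0,0],0],[[0,0,0],0],[[0,0,0],0],[[0,0,0],0],[[0,0,0],0],[[0,0,0],0],[[0,0,0],0],[[0,0,0],0]]' --gripper 0.4 --newtons 40

```text
t: 6.25
eef_pos: [0.4444, 0.2846, 0.042]
eef_rot: [-0.0, 0.991, 0.131, 0.001]
wrist_force: [-2.0, 1.1, 5.8]
grip_width: 0.0594
```

Request:
servo_tool --rows '[[[0,0,-1],0],[[0,0,-2],0],[[0,0,-2],0],[[0,0,-2],0],[[0,0,-2],0],[[0,0,-2],0],[[0,0,-2],0],[[0,0,-2],0],[[0,0,-1],0],[[0,0,0],0]]'

```text
t: 7.25
eef_pos: [0.4448, 0.2846, 0.2029]
eef_rot: [-0.0, 0.991, 0.131, 0.001]
wrist_force: [-1.1, 0.7, -1.1]
grip_width: 0.0597
```

```bash
python3 - <<'E'
from h import *
go(.468,-.395,.2,.447)
from rig import bot
for n in("side",):
    c=bot.read_camera(n);np.savez(n+"3.npz",**c);im=c["image"][:,:,::-1]
    o=(170,90)
    cv2.imwrite(f"pics/{n}3.png",cv2.resize(im[o[1]:o[1]+150,o[0]:o[0]+150],None,fx=4,fy=4,interpolation=cv2.INTER_CUBIC))
E
```

```text
t 7.25 pos [0.4448 0.2846 0.2029] head 0.2628 w 0.0597 F [-1.1  0.7 -1.1]
tool cm: tx -15.41 ty 66.23 tz 0.29 roll -0.184 (now-axes)
```

View pics/side3.png

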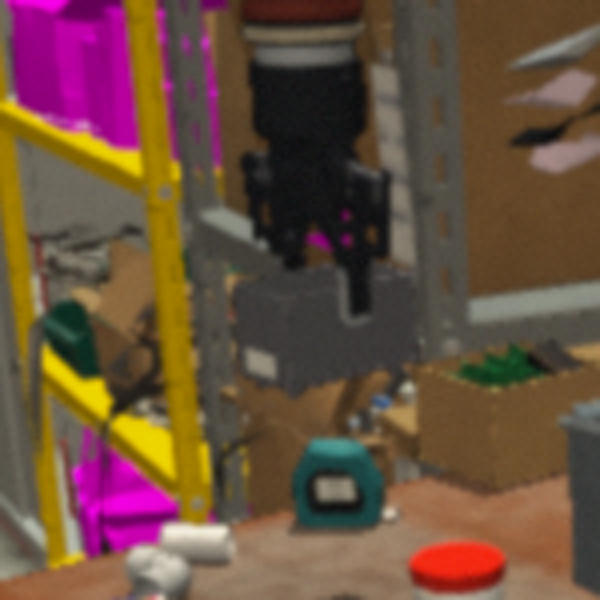

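The deep tray is gripped and hangs level. Moving over to the carrier.

Request:
servo_tool --rows '[[[-0.77,3.31,0],0],[[-0.77,3.31,0],0],[[-0.77,3.31,0],0],[[-0.77,3.31,0],0],[[-0.77,3.31,0],0],[[-0.77,3.31,0],0],[[-0.77,3.31,0],0],[[-0.77,3.31,0],0],[[-0.77,3.31,0],0],[[-0.77,3.31,0],0]]'

```text
t: 8.3
eef_pos: [0.4545, -0.0565, 0.1996]
eef_rot: [-0.001, 0.991, 0.131, -0.001]
wrist_force: [0.4, 0.9, -1.6]
grip_width: 0.0595
```

Request:
servo_tool --rows '[[[-0.77,3.31,0],0],[[-0.77,3.31,0],0],[[-0.77,3.31,0],0],[[-0.77,3.31,0],0],[[-0.77,3.31,0],0],[[-0.77,3.31,0],0],[[-0.77,3.31,0],0],[[-0.77,3.31,0],0],[[-0.77,3.31,0],0],[[-0.77,3.31,0],0]]'

```text
t: 9.3
eef_pos: [0.4664, -0.3957, 0.1991]
eef_rot: [-0.001, 0.991, 0.131, -0.001]
wrist_force: [1.8, -1.3, -1.0]
grip_width: 0.0595
```

Request:
servo_tool --rows '[[[0,0,0],-0.092],[[0,0,0],-0.092],[[0,0,1.5],0],[[0,0,1.5],0],[[0,0,1.5],0],[[0,0,1.5],0],[[0,0,1.5],0],[[0,0,0.5],0],[[0,0,0],0],[[0,0,0],0]]'

```text
t: 10.3
eef_pos: [0.4676, -0.3953, 0.1218]
eef_rot: [0.0, 0.975, 0.222, 0.0]
wrist_force: [-0.4, 0.4, -1.3]
grip_width: 0.0594
```

```bash
cat > snap.py <<'E'
import sys
from h import *
from rig import bot
i=sys.argv[1];x0,y0,w,hh,s=map(int,sys.argv[2:7])
names=sys.argv[7:] or ["side"]
for n in names:
    c=bot.read_camera(n);np.savez(n+i+".npz",**c);im=c["image"][:,:,::-1]
    cv2.imwrite(f"pics/{n}{i}.png",cv2.resize(im[y0:y0+hh,x0:x0+w],None,fx=s,fy=s,interpolation=cv2.INTER_CUBIC))
E
python3 -c "
from h import *
go(.468,-.395,.1,.447)"
python3 snap.py 4 340 240 150 150 4 side; python3 snap.py 4 430 190 100 120 5 top
```

```text
t 10.3 pos [ 0.4676 -0.3953  0.1218] head 0.4468 w 0.0594 F [-0.4  0.4 -1.3]
tool cm: tx 0.05 ty -0.01 tz 2.18 roll -0.000 (now-axes)
```

View pics/side4.png

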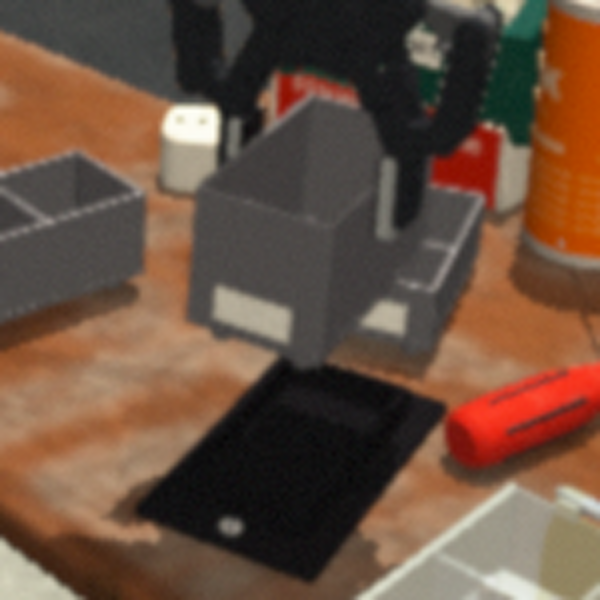

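View pics/top4.png

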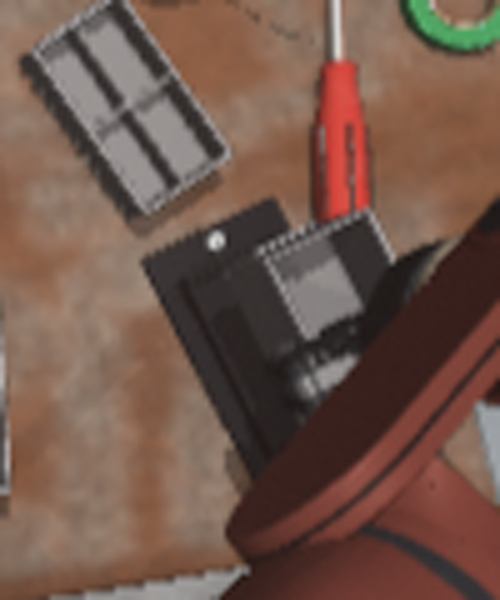

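```bash
python3 - <<'E'
from h import *
np.set_printoptions(precision=4,suppress=True)
s=load("side4");t=load("top4")
T=np.array([.4676,-.3953]);h=.447
X=np.array([np.cos(h),np.sin(h)]);Y=np.array([-np.sin(h),np.cos(h)])
def w(c,o,S,x,y,z): return at(c,o[0]+(x+.5)/S-.5,o[1]+(y+.5)/S-.5,z)[:2]
for nm,c,o,S,x,y,z in[("side rim -x+y",s,(340,240),4,199,187,.1528),("side rim -x-y",s,(340,240),4,331,226,.1528),("side rim +x+y",s,(340,240),4,314,95,.1528),("side bot -x+y",s,(340,240),4,190,320,.0888),("side bot -x-y",s,(340,240),4,322,364,.0888),
 ("top rim +x+y",t,(430,190),5,258,247,.1528),("top rim +x-y",t,(430,190),5,373,210,.1528)]:
    d=w(c,o,S,x,y,z)-T; print(nm,"in tool-tray frame mm",1000*d@X,1000*d@Y)
E
```

```text
side rim -x+y in tool-tray frame mm -51.33255468583614 28.93889984065168
side rim -x-y in tool-tray frame mm -52.960775476657986 -29.048731229083526
side rim +x+y in tool-tray frame mm 56.05041762933507 27.257887939373415
side bot -x+y in tool-tray frame mm -49.2604838378489 31.527781575366642
side bot -x-y in tool-tray frame mm -50.40885530966522 -28.432855965182373
top rim +x+y in tool-tray frame mm 62.93350547299593 28.55591592968868
top rim +x-y in tool-tray frame mm 54.13416638150578 -31.306480161527272
```

Request:
servo_tool --rows '[[[-0.2,-0.1,1],0],[[0,0,1],0],[[0,0,1],0],[[0,0,1],0],[[0,0,0.8],0],[[0,0,0.4],0],[[0,0,0],0],[[0,0,0],0],[[0,0,0],0],[[0,0,0],0]]'

```text
t: 11.4
eef_pos: [0.4654, -0.3953, 0.0699]
eef_rot: [0.0, 0.975, 0.222, 0.0]
wrist_force: [-0.1, 0.2, -2.2]
grip_width: 0.0595
```

```bash

python3 -c "
from h import *
go(.468,-.395,.06,.447)"
python3 snap.py 5 370 285 90 110 7 side; python3 snap.py 5 450 215 70 75 8 top
```

```text
t 11.4 pos [ 0.4654 -0.3953  0.0699] head 0.4468 w 0.0595 F [-0.1  0.2 -2.2]
tool cm: tx 0.25 ty 0.09 tz 0.99 roll -0.000 (now-axes)
```

View pics/side5.png

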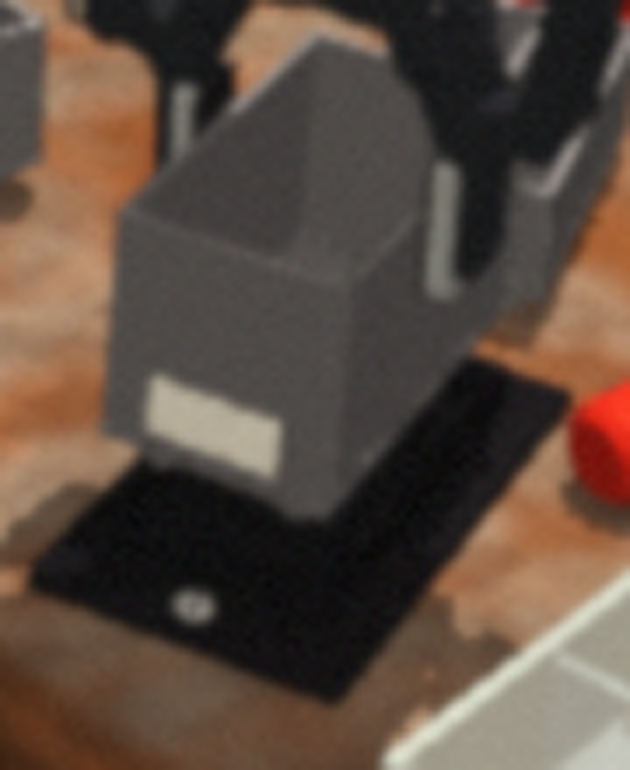

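View pics/top5.png

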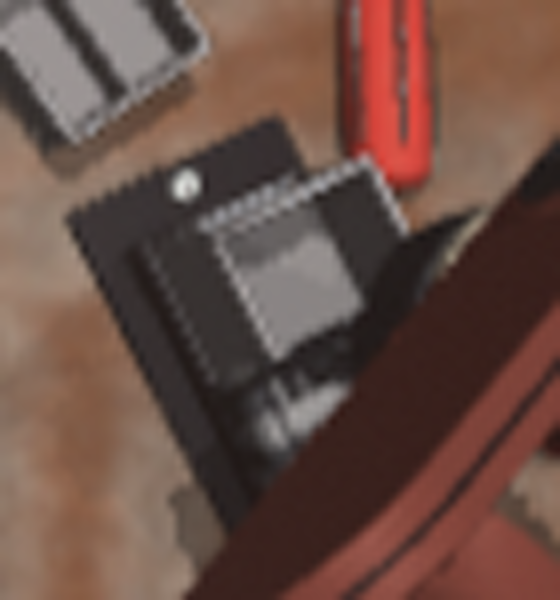

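```bash
python3 - <<'E'
from h import *
np.set_printoptions(precision=4,suppress=True)
s=load("side5");t=load("top5")
T=np.array([.4654,-.3953]);h=.447
X=np.array([np.cos(h),np.sin(h)]);Y=np.array([-np.sin(h),np.cos(h)])
def w(c,o,S,x,y,z): return at(c,o[0]+(x+.5)/S-.5,o[1]+(y+.5)/S-.5,z)[:2]
so=(370,285);to=(450,215)
def tab(L):
  for nm,c,o,S,x,y,z,ex,ey in L:
    d=w(c,o,S,x,y,z)-T; print(nm,"offset of centre vs TCP mm: x %.1f y %.1f"%(1000*d@X-ex,1000*d@Y-ey))
tab([("S rim -x+y",s,so,7,120,207,.101,-55,30),("S rim -x-y",s,so,7,350,282,.101,-55,-30),("S rim +x+y",s,so,7,322,38,.101,55,30),
("S bot -x+y",s,so,7,105,434,.037,-55,30),("S bot -x-y",s,so,7,333,521,.037,-55,-30),
("S car -x+y",s,so,7,32,580,.006,-75,42),("S car -x-y",s,so,7,333,700,.006,-75,-42),("S car +x-y",s,so,7,573,398,.006,75,-42),
("T rim +x+y",t,to,8,203,222,.101,55,30),("T rim +x-y",t,to,8,368,157,.101,55,-30),
("T car +x+y",t,to,8,68,215,.006,75,42),("T car +x-y",t,to,8,278,118,.006,75,-42)])
E
```

```text
S rim -x+y offset of centre vs TCP mm: x 4.6 y 0.2
S rim -x-y offset of centre vs TCP mm: x 3.5 y 1.0
S rim +x+y offset of centre vs TCP mm: x -0.6 y -3.7
S bot -x+y offset of centre vs TCP mm: x 4.2 y 1.6
S bot -x-y offset of centre vs TCP mm: x 2.0 y 0.4
S car -x+y offset of centre vs TCP mm: x 0.6 y -4.2
S car -x-y offset of centre vs TCP mm: x -0.7 y 0.1
S car +x-y offset of centre vs TCP mm: x -2.6 y -1.2
T rim +x+y offset of centre vs TCP mm: x 6.1 y -0.7
T rim +x-y offset of centre vs TCP mm: x 1.3 y 1.4
T car +x+y offset of centre vs TCP mm: x 2.9 y -1.1
T car +x-y offset of centre vs TCP mm: x 0.9 y 1.3
```

Request:
servo_tool --rows '[[[-0.25,0.05,0.2],0],[[0,0,0.3],0],[[0,0,0.2],0],[[0,0,0.2],0],[[0,0,0.2],0],[[0,0,0.1],0],[[0,0,0.1],0],[[0,0,0],0],[[0,0,0],0],[[0,0,0],0]]'

```text
t: 12.5
eef_pos: [0.4632, -0.3965, 0.0564]
eef_rot: [0.0, 0.975, 0.222, 0.0]
wrist_force: [1.0, -0.7, -1.2]
grip_width: 0.0594
```

```bash

python3 -c "
from h import *
go(.468,-.395,.054,.447)"
python3 snap.py 6 370 285 90 110 7 side
```

```text
t 12.5 pos [ 0.4632 -0.3965  0.0564] head 0.4468 w 0.0594 F [ 1.  -0.7 -1.2]
tool cm: tx 0.50 ty 0.07 tz 0.24 roll -0.000 (now-axes)
```

View pics/side6.png

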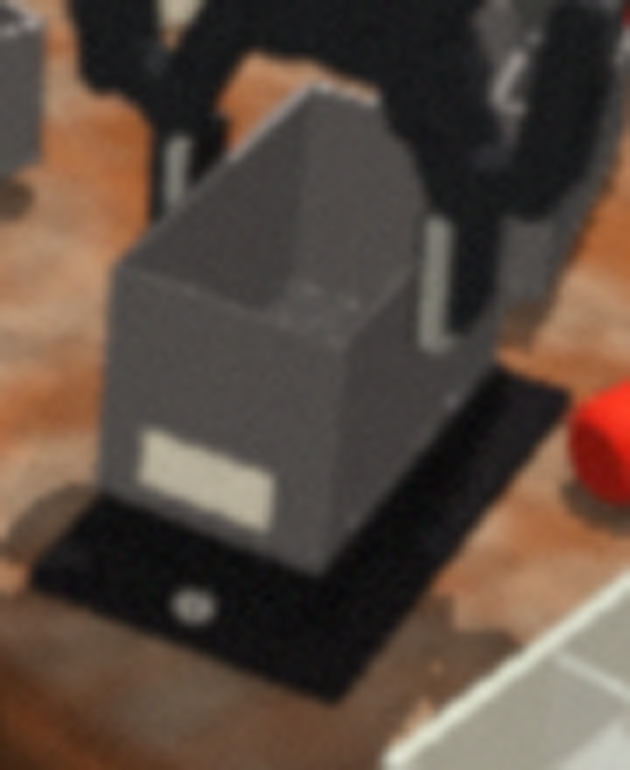

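No contact force yet and the feet are already below the rim. Lowering the last few millimetres.

Request:
servo_tool --rows '[[[0,0,0.1],0],[[0,0,0.05],0],[[0,0,0.05],0],[[0,0,0.05],0],[[0,0,0.05],0],[[0,0,0],0],[[0,0,0],0],[[0,0,0],0],[[0,0,0],0],[[0,0,0],0]]'

```text
t: 13.55
eef_pos: [0.4637, -0.3967, 0.0539]
eef_rot: [0.0, 0.975, 0.222, 0.001]
wrist_force: [3.9, 2.4, 5.0]
grip_width: 0.0594
```

```bash

python3 -c "
from h import *
go(.468,-.395,.053,.447)"
```

```text
t 13.55 pos [ 0.4637 -0.3967  0.0539] head 0.4469 w 0.0594 F [3.9 2.4 5. ]
tool cm: tx 0.46 ty 0.03 tz 0.09 roll -0.000 (now-axes)
```

Request:
servo_tool --rows '[[[0.1,0,0],0],[[0,0,0.05],0],[[0,0,0.05],0],[[0,0,0.05],0],[[0,0,0],0],[[0,0,0],0],[[0,0,0],0],[[0,0,0],0],[[0,0,0],0],[[0,0,0],0]]'

```text
t: 14.55
eef_pos: [0.464, -0.3964, 0.0534]
eef_rot: [0.0, 0.975, 0.222, -0.0]
wrist_force: [-0.2, 4.7, 11.0]
grip_width: 0.0595
```

```bash

python3 -c "
from h import *
go(.468,-.395,.053,.447)"
```

```text
t 14.55 pos [ 0.464  -0.3964  0.0534] head 0.4469 w 0.0595 F [-0.2  4.7 11. ]
tool cm: tx 0.42 ty 0.05 tz 0.04 roll -0.000 (now-axes)
```

Vertical contact is at about the seated height (0.053). Opening and retreating.

Request:
servo_tool --rows '[[[0,0,0],0],[[0,0,0],0],[[0,0,0],0],[[0,0,0],0],[[0,0,0],0],[[0,0,0],0],[[0,0,0],0],[[0,0,0],0],[[0,0,0],0],[[0,0,0],0]]' --gripper 1

```text
t: 15.55
eef_pos: [0.4639, -0.3961, 0.0518]
eef_rot: [0.0, 0.975, 0.222, 0.0]
wrist_force: [-0.2, -1.2, -0.2]
grip_width: 0.085
```

Request:
servo_tool --rows '[[[0,0,-1],0],[[0,0,-2],0],[[0,0,-2],0],[[0,0,-2],0],[[0,0,-2],0],[[0,0,-2],0],[[0,0,-2],0],[[0,0,-2],0],[[0,0,-2],0],[[0,0,0],0]]'

```text
t: 16.55
eef_pos: [0.4653, -0.3976, 0.2264]
eef_rot: [0.003, 0.975, 0.222, 0.002]
wrist_force: [0.8, -0.2, 0.0]
grip_width: 0.0854
```

```bash

python3 -c "
from h import *
go(.443,-.2065,.2,.02)"
python3 snap.py 7 370 285 90 110 7 side;python3 snap.py 7 400 180 120 120 5 top
```

```text
t 16.55 pos [ 0.4653 -0.3976  0.2264] head 0.4469 w 0.0854 F [ 0.8 -0.2  0. ]
tool cm: tx 6.24 ty -18.19 tz 2.64 roll 0.427 (now-axes)
```

View pics/side7.png

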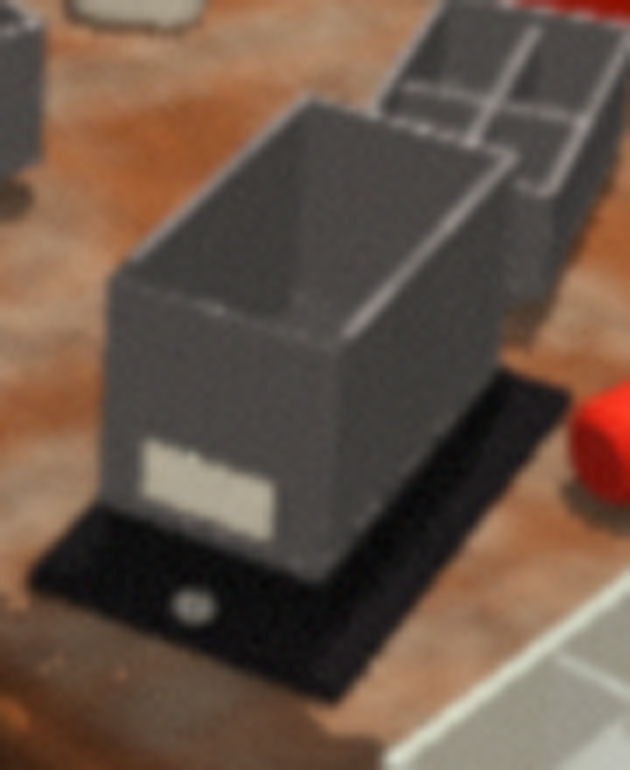

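View pics/top7.png

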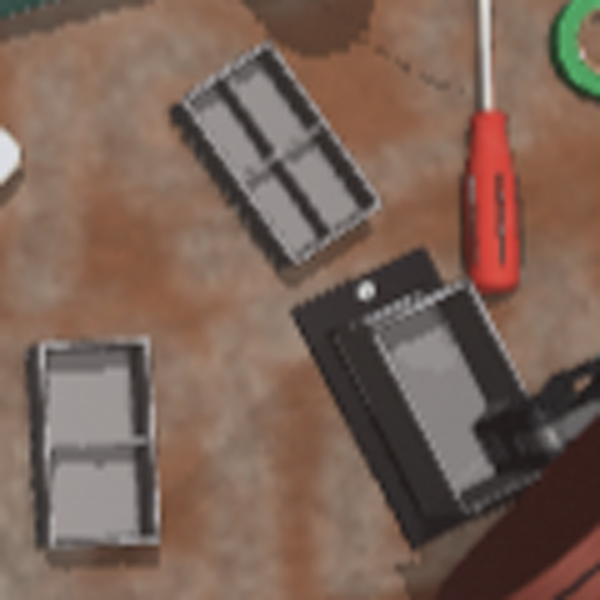

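```bash
cat > quad.py <<'E'
from h import *
np.set_printoptions(precision=4,suppress=True)
def quad(nm,c,o,S,z,pts):
    P=np.array([at(c,o[0]+(x+.5)/S-.5,o[1]+(y+.5)/S-.5,z) for x,y in pts])
    e=np.linalg.norm(np.roll(P,-1,0)-P,axis=1)*1000
    ax=(P[0]+P[1]-P[2]-P[3])[:2]
    print(nm,P.mean(0)[:2],"yaw",np.arctan2(ax[1],ax[0]).round(4),"edges",e.round(1))
E
python3 - <<'E'
from quad import *
s=load("side7");t=load("top7")
for z in(.084,.094):quad("S deep z%.3f"%z,s,(370,285),7,z,[(312,97),(518,153),(340,347),(112,278)])
quad("T deep",t,(400,180),5,.084,[(370,320),(468,283),(568,472),(470,515)])
quad("T mid",t,(400,180),5,.057,[(38,345),(148,338),(158,544),(45,548)])
E
```

```text
S deep z0.084 [ 0.4653 -0.3953] yaw 0.4353 edges [ 56.  106.8  57.6 107.6]
S deep z0.094 [ 0.4539 -0.4081] yaw 0.4353 edges [ 54.7 104.3  56.2 105.1]
T deep [ 0.4645 -0.3949] yaw 0.4511 edges [ 55.6 111.5  56.5 114.3]
T mid [ 0.4426 -0.2041] yaw 0.0194 edges [ 59.4 110.8  60.6 109.1]
```

The deep tray is seated: both views put its rim at z = 0.084 and agree within 1 mm, centre about (0.4655,-0.395). Next is the mid tray.

Request:
servo_tool --rows '[[[1.04,-3.03,0],0],[[1.04,-3.03,0],0],[[1.04,-3.03,0],0],[[1.04,-3.03,0],0],[[1.04,-3.03,0],0],[[1.04,-3.03,0],0],[[0,0,1],0.107],[[0,0,1],0.107],[[0,0,1],0.107],[[0,0,1],0.106]]'

```text
t: 17.65
eef_pos: [0.4407, -0.2044, 0.1798]
eef_rot: [-0.001, 1.0, 0.008, -0.001]
wrist_force: [0.4, -0.5, -0.6]
grip_width: 0.0855
```

```bash

python3 -c "
from h import *
go(.4427,-.206,.026,.02)"
```

```text
t 17.65 pos [ 0.4407 -0.2044  0.1798] head 0.0157 w 0.0855 F [ 0.4 -0.5 -0.6]
tool cm: tx 0.20 ty 0.17 tz 15.38 roll -0.004 (now-axes)
```

Request:
servo_tool --rows '[[[0.2,0.17,1],0],[[0,0,2],0],[[0,0,2],0],[[0,0,2],0],[[0,0,2],0],[[0,0,2],0],[[0,0,2],0],[[0,0,1.4],0],[[0,0,1],0],[[0,0,0],0]]'

```text
t: 18.65
eef_pos: [0.4425, -0.2061, 0.0261]
eef_rot: [-0.001, 1.0, 0.01, -0.001]
wrist_force: [-0.0, -0.6, -0.1]
grip_width: 0.0856
```

Request:
servo_tool --rows '[[[0,0,0],0],[[0,0,0],0],[[0,0,0],0],[[0,0,0],0],[[0,0,0],0],[[0,0,0],0],[[0,0,0],0],[[0,0,0],0],[[0,0,0],0],[[0,0,0],0]]' --gripper 0.4

```text
t: 19.65
eef_pos: [0.4446, -0.2074, 0.029]
eef_rot: [0.001, 1.0, 0.01, 0.001]
wrist_force: [0.2, 0.3, 7.4]
grip_width: 0.0588
```

Request:
servo_tool --rows '[[[0,0,-1],0],[[0,0,-2],0],[[0,0,-2],0],[[0,0,-2],0],[[0,0,-2],0],[[0,0,-2],0],[[0,0,-2],0],[[0,0,-2],0],[[0,0,-1],0],[[0,0,0],0]]'

```text
t: 20.65
eef_pos: [0.4444, -0.2073, 0.1895]
eef_rot: [0.001, 1.0, 0.01, 0.001]
wrist_force: [0.5, -0.2, -1.9]
grip_width: 0.0594
```

```bash

python3 -c "
from h import *
go(.466,-.395,.18,.445)"
python3 snap.py 8 280 180 150 150 5 side
```

```text
t 20.65 pos [ 0.4444 -0.2073  0.1895] head 0.0198 w 0.0594 F [ 0.5 -0.2 -1.9]
tool cm: tx 1.79 ty 18.81 tz 0.95 roll -0.425 (now-axes)
```

View pics/side8.png

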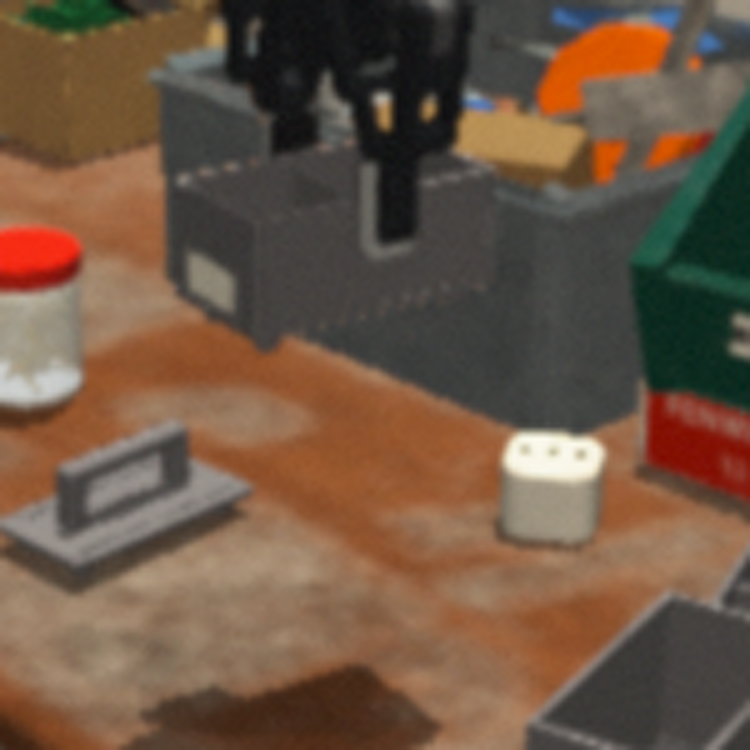

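Lifted level. Moving over the stack.

Request:
servo_tool --rows '[[[0.3,3.13,0],0],[[0.3,3.13,0],0],[[0.3,3.13,0],0],[[0.3,3.13,0],0],[[0.3,3.14,0],0],[[0.3,3.15,0],0],[[0,0,1],-0.107],[[0,0,1],-0.106],[[0,0,1],-0.106],[[0,0,1],-0.106]]'

```text
t: 21.7
eef_pos: [0.4644, -0.3937, 0.1451]
eef_rot: [-0.002, 0.975, 0.223, -0.001]
wrist_force: [0.2, -0.0, -1.5]
grip_width: 0.0592
```

Request:
servo_tool --rows '[[[0,0,1],0],[[0,0,1],0],[[0,0,0.5],0],[[0,0,0.2],0],[[0,0,0],0],[[0,0,0],0],[[0,0,0],0],[[0,0,0],0],[[0,0,0],0],[[0,0,0],0]]'

```text
t: 22.7
eef_pos: [0.4654, -0.3946, 0.121]
eef_rot: [0.0, 0.975, 0.221, 0.0]
wrist_force: [0.0, -0.2, -1.2]
grip_width: 0.0595
```

```bash

python3 -c "
from h import *
go(.466,-.395,.104,.445)"
python3 snap.py 9 370 245 90 110 7 side;python3 snap.py 9 440 200 90 90 8 top
```

```text
t 22.7 pos [ 0.4654 -0.3946  0.121 ] head 0.4447 w 0.0595 F [ 0.  -0.2 -1.2]
tool cm: tx 0.03 ty 0.06 tz 1.70 roll -0.000 (now-axes)
```

View pics/side9.png

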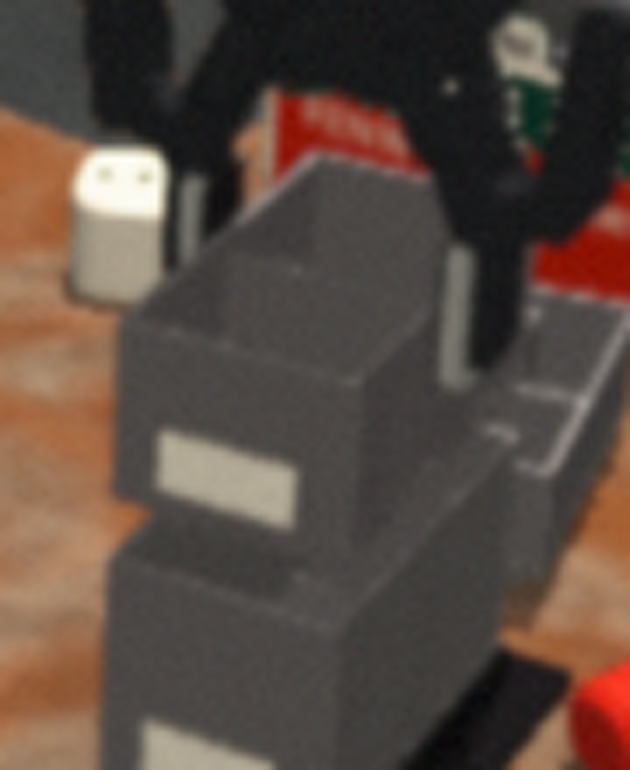

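View pics/top9.png

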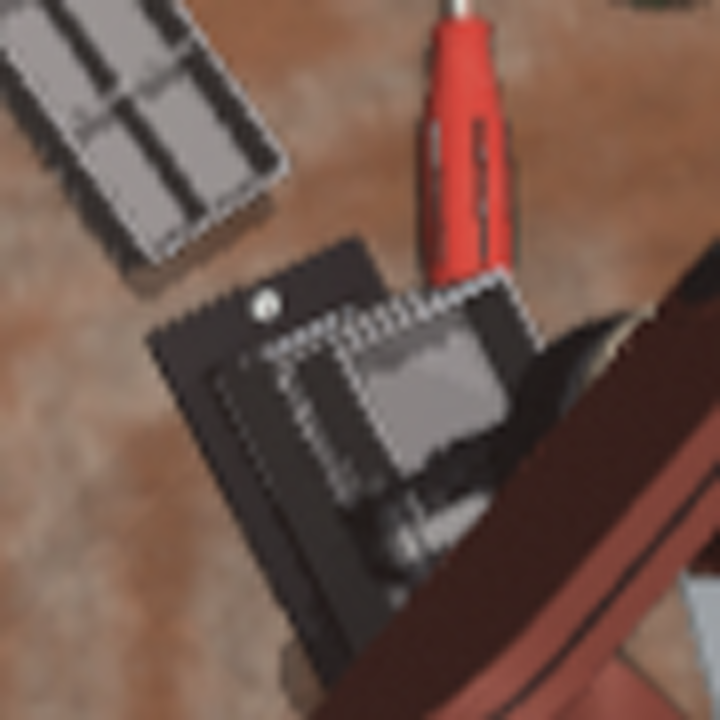

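```bash
cat > off.py <<'E'
from h import *
def off(L,T,h):
  T=np.array(T);X=np.array([np.cos(h),np.sin(h)]);Y=np.array([-np.sin(h),np.cos(h)])
  for nm,c,o,S,x,y,z,ex,ey in L:
    d=at(c,o[0]+(x+.5)/S-.5,o[1]+(y+.5)/S-.5,z)[:2]-T; print(nm,"centre vs TCP mm: x %.1f y %.1f"%(1000*d@X-ex,1000*d@Y-ey))
E
python3 - <<'E'
from off import *
s=load("side9");t=load("top9");a=(370,245);b=(440,200)
off([("S mid -x+y",s,a,7,120,318,.149,-55,30),("S mid -x-y",s,a,7,361,382,.149,-55,-30),("S mid +x+y",s,a,7,320,155,.149,55,30),("S midbot -x+y",s,a,7,117,495,.101,-55,30),
("S deep -x+y",s,a,7,112,558,.084,-55,30),("S deep -x-y",s,a,7,340,627,.084,-55,-30),("S deep +x-y",s,a,7,518,433,.084,55,-30),
("T mid +x+y",t,b,8,337,330,.149,55,30),("T mid +x-y",t,b,8,503,268,.149,55,-30),("T deep +x+y",t,b,8,268,355,.084,55,30)],(.4654,-.3946),.4447)
E
```

```text
S mid -x+y centre vs TCP mm: x -1.7 y -1.8
S mid -x-y centre vs TCP mm: x 0.3 y -0.5
S mid +x+y centre vs TCP mm: x -5.4 y -2.7
S midbot -x+y centre vs TCP mm: x 0.6 y -1.7
S deep -x+y centre vs TCP mm: x -0.1 y -1.4
S deep -x-y centre vs TCP mm: x 2.2 y 1.1
S deep +x-y centre vs TCP mm: x -1.1 y 0.9
T mid +x+y centre vs TCP mm: x 4.7 y -3.1
T mid +x-y centre vs TCP mm: x -0.7 y 1.4
T deep +x+y centre vs TCP mm: x 3.0 y -0.1
```

Request:
servo_tool --rows '[[[0.1,-0.05,0.3],0],[[0,0,0.3],0],[[0,0,0.2],0],[[0,0,0.2],0],[[0,0,0.1],0],[[0,0,0.1],0],[[0,0,0.1],0],[[0,0,0.1],0],[[0,0,0],0],[[0,0,0],0]]'

```text
t: 23.8
eef_pos: [0.4661, -0.3937, 0.1068]
eef_rot: [0.0, 0.975, 0.221, 0.0]
wrist_force: [-0.0, 0.0, -1.4]
grip_width: 0.0593
```

```bash

python3 -c "
from h import *
go(.466,-.395,.104,.445)"
python3 snap.py 10 370 245 90 110 7 side
```

```text
t 23.8 pos [ 0.4661 -0.3937  0.1068] head 0.4448 w 0.0593 F [-0.   0.  -1.4]
tool cm: tx -0.06 ty 0.12 tz 0.28 roll -0.000 (now-axes)
```

View pics/side10.png

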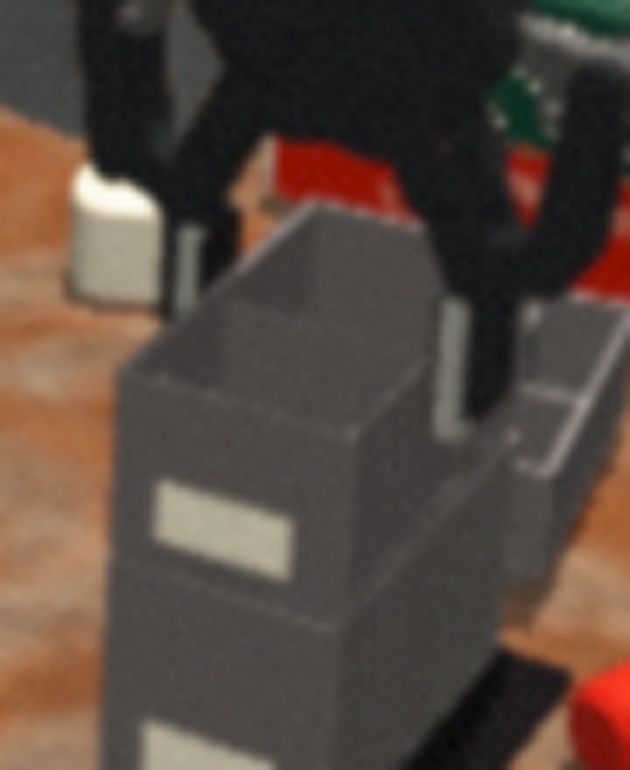

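Request:
servo_tool --rows '[[[0,0,0.1],0],[[0,0,0.05],0],[[0,0,0.05],0],[[0,0,0.05],0],[[0,0,0.05],0],[[0,0,0],0],[[0,0,0],0],[[0,0,0],0],[[0,0,0],0],[[0,0,0],0]]'

```text
t: 24.85
eef_pos: [0.4661, -0.3937, 0.1041]
eef_rot: [0.0, 0.975, 0.221, 0.0]
wrist_force: [-0.8, 2.3, 3.8]
grip_width: 0.0595
```

```bash

python3 -c "
from h import *
go(.466,-.395,.104,.445)"
```

```text
t 24.85 pos [ 0.4661 -0.3937  0.1041] head 0.4448 w 0.0595 F [-0.8  2.3  3.8]
tool cm: tx -0.07 ty 0.11 tz 0.01 roll -0.000 (now-axes)
```

Request:
servo_tool --rows '[[[0,-0.05,0.05],0],[[0,0,0.05],0],[[0,0,0.05],0],[[0,0,0],0],[[0,0,0],0],[[0,0,0],0],[[0,0,0],0],[[0,0,0],0],[[0,0,0],0],[[0,0,0],0]]'

```text
t: 25.85
eef_pos: [0.4661, -0.3937, 0.1041]
eef_rot: [0.001, 0.975, 0.221, 0.0]
wrist_force: [-3.8, 2.7, 11.2]
grip_width: 0.0593
```

Request:
servo_tool --rows '[[[0,0,0],0],[[0,0,0],0],[[0,0,0],0],[[0,0,0],0],[[0,0,0],0],[[0,0,0],0],[[0,0,0],0],[[0,0,0],0],[[0,0,0],0],[[0,0,0],0]]' --gripper 1

```text
t: 26.85
eef_pos: [0.4659, -0.3932, 0.1023]
eef_rot: [0.0, 0.975, 0.221, 0.0]
wrist_force: [-0.5, 0.7, -0.8]
grip_width: 0.0852
```

Request:
servo_tool --rows '[[[0,0,-1],0],[[0,0,-2],0],[[0,0,-2],0],[[0,0,-2],0],[[0,0,-2],0],[[0,0,-2],0],[[0,0,-2],0],[[0,0,-2],0],[[0,0,-2],0],[[0,0,0],0]]'

```text
t: 27.85
eef_pos: [0.4671, -0.3945, 0.2769]
eef_rot: [0.003, 0.975, 0.221, 0.002]
wrist_force: [0.2, -0.2, 0.7]
grip_width: 0.0853
```

```bash

python3 -c "
from h import *
go(.600,-.3125,.27,.576)"
python3 snap.py 11 370 245 90 110 7 side;python3 snap.py 11 430 180 90 110 7 top
```

```text
t 27.85 pos [ 0.4671 -0.3945  0.2769] head 0.4449 w 0.0853 F [ 0.2 -0.2  0.7]
tool cm: tx 15.53 ty -1.68 tz 0.69 roll -0.131 (now-axes)
```

View pics/side11.png

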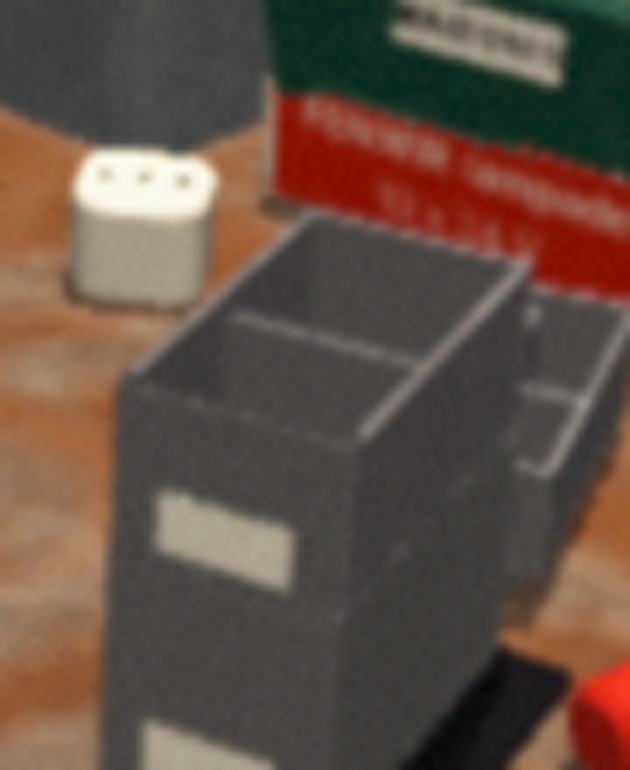

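View pics/top11.png

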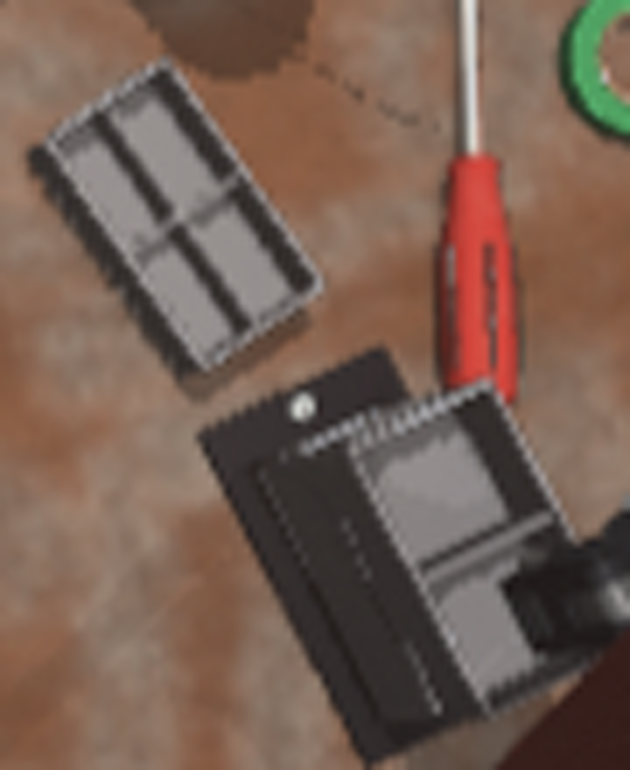

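```bash
python3 - <<'E'
from quad import *
s=load("side11");t=load("top11");s0=load("side0");t0=load("top0")
quad("S mid",s,(370,245),7,.132,[(312,212),(528,262),(360,437),(122,375)])
quad("T mid",t,(430,180),7,.132,[(352,452),(488,383),(0,0),(483,713)])
quad("T shallow",t,(430,180),7,.043,[(48,148),(168,60),(322,283),(205,368)])
print("can base from side",at(s0,487,315,0),"white can",at(s0,527,317,0)," can top via top cam",at(t0,467,152,.2),at(t0,467,152,.15))
P=[at(t,430+(x+.5)/7-.5,180+(y+.5)/7-.5,.132) for x,y in[(352,452),(488,383),(483,713)]]
print((P[1]+P[2])[:2]/2)
E
python3 snap.py 12 400 180 160 170 4 side
```

```text
S mid [ 0.4659 -0.3939] yaw 0.4502 edges [ 56.8 103.   58.2 103.4]
T mid [ 0.5249 -0.3379] yaw -1.9247 edges [ 55.7 224.3 310.8 104.5]
T shallow [ 0.6009 -0.3116] yaw 0.5857 edges [ 58.9 105.8  57.  105.3]
can base from side [ 0.6858 -0.363   0.    ] white can [ 0.7486 -0.4104  0.    ]  can top via top cam [ 0.7198 -0.2993  0.2   ] [ 0.7334 -0.3142  0.15  ]
[ 0.4656 -0.3923]
```

View pics/side12.png

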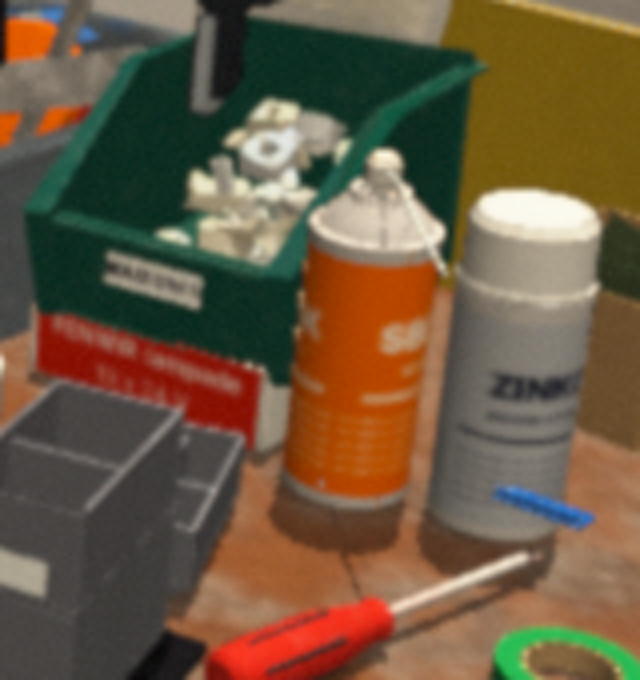

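```bash
python3 - <<'E'
from quad import *
s=load("side0");t=load("top0")
def tri(a,b):
    o1,d1=ray(s,*a);o2,d2=ray(t,*b)
    k=np.linalg.lstsq(np.c_[d1,-d2],o2-o1,rcond=None)[0];p=o1+k[0]*d1;q=o2+k[1]*d2;return (p+q)/2,np.linalg.norm(p-q)
print("can nozzle",tri((496,220),(467,151)))
print("bin near-right bottom?",at(t,448,165,.1),at(t,385,186,.1),"bin front-bottom from side",at(s,465,292,0),at(s,409,274,0))
cv2.imwrite("pics/topC.png",cv2.resize(t["image"][110:250,360:520,::-1],None,fx=4.5,fy=4.5,interpolation=cv2.INTER_CUBIC))
E
```

```text
can nozzle (array([ 0.7322, -0.3096,  0.1796]), np.float64(0.011192333999851499))
bin near-right bottom? [ 0.7128 -0.2782  0.1   ] [ 0.6587 -0.1114  0.1   ] bin front-bottom from side [ 0.7205 -0.2669  0.    ] [ 0.6729 -0.129   0.    ]
```

View pics/topC.png

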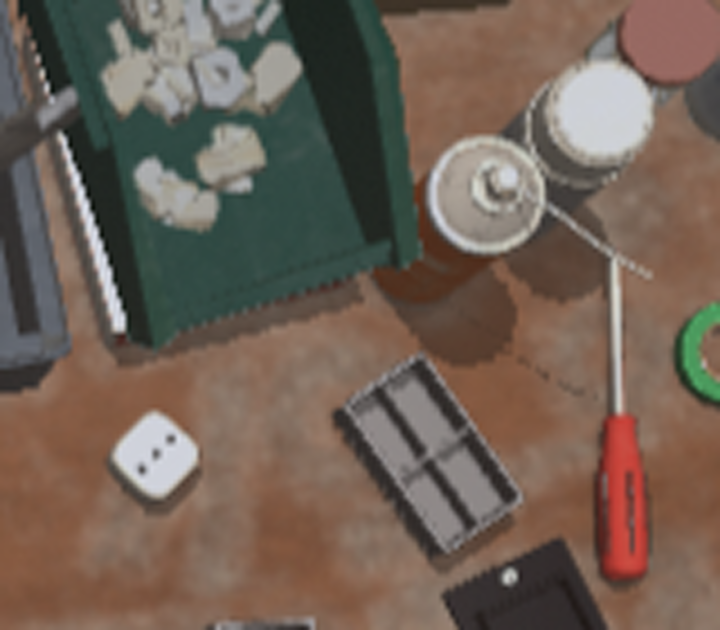

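Request:
servo_tool --rows '[[[3.12,-0.34,0],0],[[3.12,-0.34,0],0],[[3.12,-0.34,0],0],[[3.12,-0.34,0],0],[[3.12,-0.35,0],0],[[0,0,1],-0.067],[[0,0,1],-0.066],[[0,0,3],0],[[0,0,3],0],[[0,0,2],0]]'

```text
t: 29.0
eef_pos: [0.5974, -0.3093, 0.1675]
eef_rot: [-0.002, 0.959, 0.285, -0.002]
wrist_force: [0.1, -0.1, 0.0]
grip_width: 0.0854
```

```bash

python3 -c "
from h import *
go(.6005,-.312,.016,.578)"
python3 snap.py 13 380 140 140 140 5 side
```

```text
t 29.0 pos [ 0.5974 -0.3093  0.1675] head 0.5779 w 0.0854 F [ 0.1 -0.1  0. ]
tool cm: tx 0.11 ty 0.40 tz 15.15 roll -0.000 (now-axes)
```

View pics/side13.png

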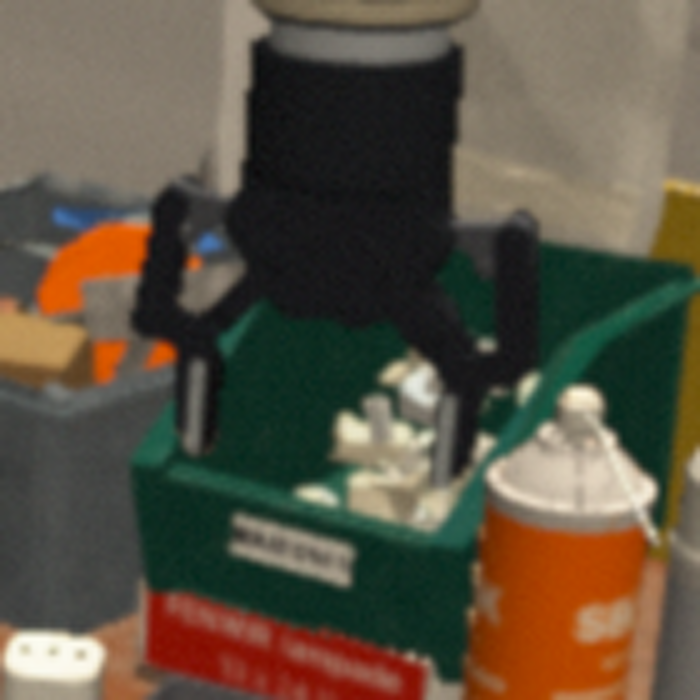

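Request:
servo_tool --rows '[[[0.1,0.25,1],0],[[0,0,1],0],[[0,0,1.5],0],[[0,0,1.5],0],[[0,0,1.5],0],[[0,0,1],0],[[0,0,0.5],0],[[0,0,0],0],[[0,0,0],0],[[0,0,0],0]]'

```text
t: 30.05
eef_pos: [0.6021, -0.3126, 0.0933]
eef_rot: [0.001, 0.959, 0.285, 0.001]
wrist_force: [0.0, -0.3, 1.1]
grip_width: 0.0853
```

```bash

python3 -c "
from h import *
go(.6005,-.312,.016,.578)"
python3 snap.py 14 380 200 140 140 5 side
```

```text
t 30.05 pos [ 0.6021 -0.3126  0.0933] head 0.5778 w 0.0853 F [ 0.  -0.3  1.1]
tool cm: tx -0.10 ty -0.13 tz 7.73 roll -0.000 (now-axes)
```

View pics/side14.png

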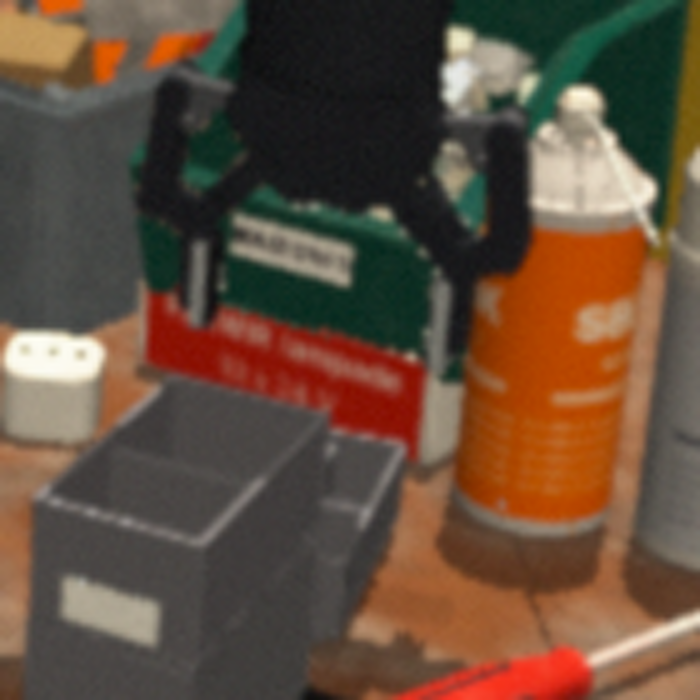

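Request:
servo_tool --rows '[[[-0.1,-0.1,1],0],[[0,0,1],0],[[0,0,1.2],0],[[0,0,1.2],0],[[0,0,1.2],0],[[0,0,1],0],[[0,0,0.7],0],[[0,0,0.4],0],[[0,0,0],0],[[0,0,0],0]]'

```text
t: 31.1
eef_pos: [0.6005, -0.3121, 0.0157]
eef_rot: [0.0, 0.959, 0.285, 0.0]
wrist_force: [-0.2, 0.5, 0.5]
grip_width: 0.0855
```

Request:
servo_tool --rows '[[[0,0,0],0],[[0,0,0],0],[[0,0,0],0],[[0,0,0],0],[[0,0,0],0],[[0,0,0],0],[[0,0,0],0],[[0,0,0],0],[[0,0,0],0],[[0,0,0],0]]' --gripper 0.4

```text
t: 32.1
eef_pos: [0.6007, -0.3122, 0.0163]
eef_rot: [0.001, 0.959, 0.285, 0.0]
wrist_force: [-0.0, 0.2, 5.5]
grip_width: 0.0592
```

Request:
servo_tool --rows '[[[0,0,-1],0],[[0,0,-2],0],[[0,0,-3],0],[[0,0,-3],0],[[0,0,-3],0],[[0,0,-3],0],[[0,0,-3],0],[[0,0,-2],0],[[0,0,-1],0],[[0,0,0],0]]'

```text
t: 33.1
eef_pos: [0.6006, -0.3122, 0.2269]
eef_rot: [0.001, 0.959, 0.285, 0.001]
wrist_force: [0.2, -0.3, -1.2]
grip_width: 0.0593
```

```bash

python3 -c "
from h import *
go(.4657,-.3936,.2,.447)"
python3 snap.py 15 380 120 140 140 5 side
```

```text
t 33.1 pos [ 0.6006 -0.3122  0.2269] head 0.5778 w 0.0593 F [ 0.2 -0.3 -1.2]
tool cm: tx -15.75 ty -0.55 tz 2.69 roll 0.131 (now-axes)
```

View pics/side15.png

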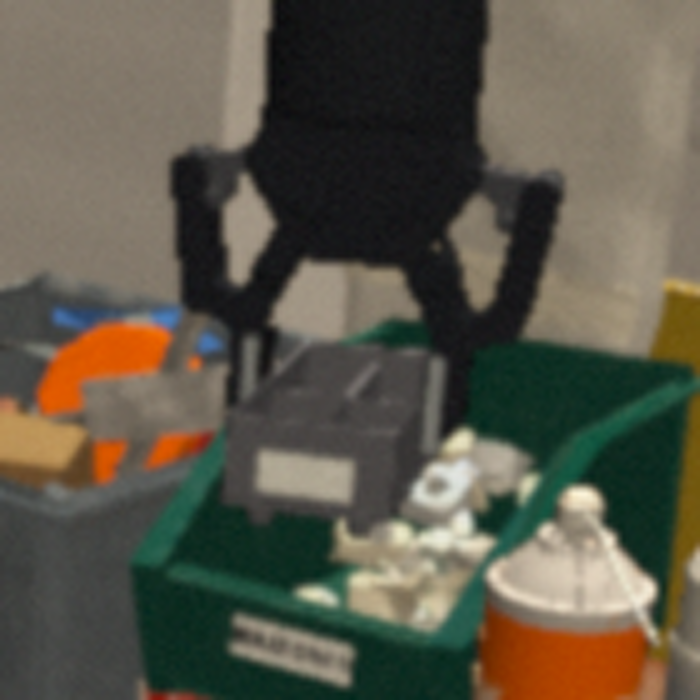

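Request:
servo_tool --rows '[[[-3.14,-0.11,0],0],[[-3.14,-0.11,0],0],[[-3.14,-0.11,0],0],[[-3.14,-0.11,0],0],[[-3.14,-0.11,0],0],[[0,0,1],0.066],[[0,0,1],0.065],[[0,0,2],0],[[0,0,1],0],[[0,0,0],0]]'

```text
t: 34.15
eef_pos: [0.464, -0.3912, 0.1715]
eef_rot: [-0.003, 0.975, 0.222, -0.002]
wrist_force: [0.4, -0.3, -1.4]
grip_width: 0.0593
```

Request:
servo_tool --rows '[[[0,0,0.8],0],[[0,0,0.6],0],[[0,0,0.5],0],[[0,0,0.1],0],[[0,0,0],0],[[0,0,0],0],[[0,0,0],0],[[0,0,0],0],[[0,0,0],0],[[0,0,0],0]]'

```text
t: 35.15
eef_pos: [0.4656, -0.3931, 0.1554]
eef_rot: [0.0, 0.975, 0.222, 0.0]
wrist_force: [-0.0, 0.5, -1.0]
grip_width: 0.0591
```

```bash

python3 -c "
from h import *
go(.466,-.3937,.139,.447)"
python3 snap.py 16 370 220 90 110 7 side;python3 snap.py 16 440 180 90 110 7 top
```

```text
t 35.15 pos [ 0.4656 -0.3931  0.1554] head 0.4468 w 0.0591 F [-0.   0.5 -1. ]
tool cm: tx 0.01 ty 0.07 tz 1.64 roll -0.000 (now-axes)
```

View pics/side16.png

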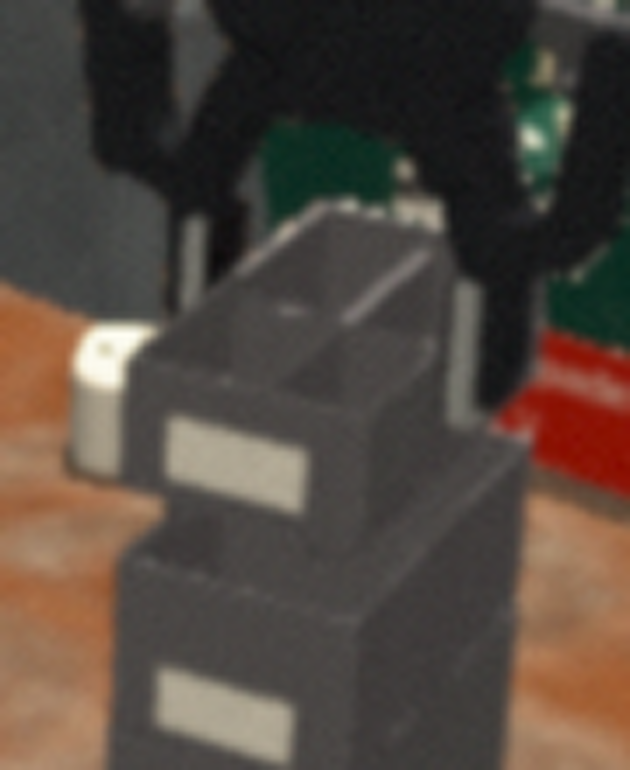

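View pics/top16.png

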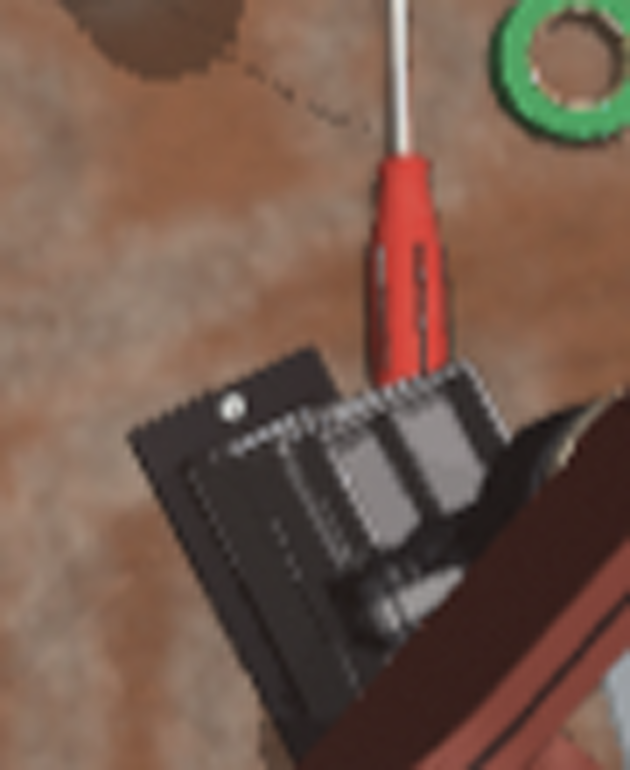

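```bash
python3 - <<'E'
from off import *
s=load("side16");a=(370,220)
off([("S sh -x+y",s,a,7,132,360,.182,-55,30),("S sh -x-y",s,a,7,375,415,.182,-55,-30),("S sh +x+y",s,a,7,325,200,.182,55,30),("S shbot -x+y",s,a,7,124,487,.1484,-55,30),
("S mid -x+y",s,a,7,122,552,.132,-55,30),("S mid -x-y",s,a,7,357,618,.132,-55,-30),("S mid +x-y",s,a,7,530,440,.132,55,-30)],(.4656,-.3931),.4468)
E
```

```text
S sh -x+y centre vs TCP mm: x -0.1 y -3.4
S sh -x-y centre vs TCP mm: x 3.7 y -0.8
S sh +x+y centre vs TCP mm: x -0.5 y -0.7
S shbot -x+y centre vs TCP mm: x 1.7 y -1.8
S mid -x+y centre vs TCP mm: x 0.8 y -2.4
S mid -x-y centre vs TCP mm: x 2.1 y -0.7
S mid +x-y centre vs TCP mm: x -3.3 y -0.1
```

The offset between shallow and mid is under 1 mm. Lowering straight.

Request:
servo_tool --rows '[[[0,0.03,0.3],0],[[0,0,0.3],0],[[0,0,0.2],0],[[0,0,0.2],0],[[0,0,0.1],0],[[0,0,0.1],0],[[0,0,0.1],0],[[0,0,0],0],[[0,0,0],0],[[0,0,0],0]]'

```text
t: 36.25
eef_pos: [0.4658, -0.3933, 0.1424]
eef_rot: [0.0, 0.975, 0.222, 0.0]
wrist_force: [-0.1, -0.6, -1.7]
grip_width: 0.0591
```

```bash

python3 -c "
from h import *
go(.466,-.3937,.139,.447)"
python3 snap.py 17 370 220 90 110 7 side
```

```text
t 36.25 pos [ 0.4658 -0.3933  0.1424] head 0.4468 w 0.0591 F [-0.1 -0.6 -1.7]
tool cm: tx 0.00 ty 0.04 tz 0.34 roll -0.000 (now-axes)
```

View pics/side17.png

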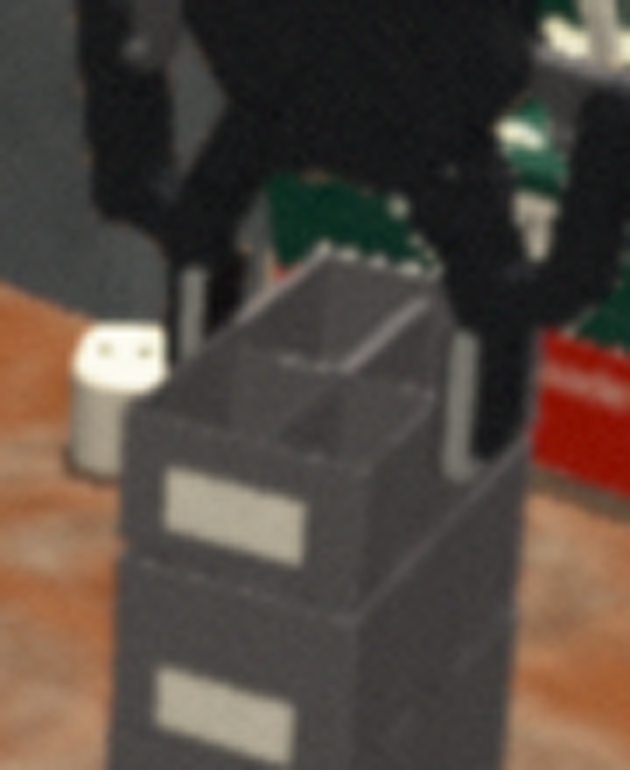

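Request:
servo_tool --rows '[[[0,0,0.1],0],[[0,0,0.1],0],[[0,0,0.05],0],[[0,0,0.05],0],[[0,0,0.05],0],[[0,0,0.05],0],[[0,0,0],0],[[0,0,0],0],[[0,0,0],0],[[0,0,0],0]]'

```text
t: 37.3
eef_pos: [0.4658, -0.3933, 0.1393]
eef_rot: [0.0, 0.975, 0.222, 0.0]
wrist_force: [-2.2, 2.3, 4.3]
grip_width: 0.0594
```

```bash

python3 -c "
from h import *
go(.466,-.3937,.139,.447)"
```

```text
t 37.3 pos [ 0.4658 -0.3933  0.1393] head 0.4468 w 0.0594 F [-2.2  2.3  4.3]
tool cm: tx 0.00 ty 0.04 tz 0.03 roll -0.000 (now-axes)
```

Contact at the seated height. Pressing 1 mm more, then releasing.

Request:
servo_tool --rows '[[[0,-0.03,0.05],0],[[0,0,0.05],0],[[0,0,0],0],[[0,0,0],0],[[0,0,0],0],[[0,0,0],0],[[0,0,0],0],[[0,0,0],0],[[0,0,0],0],[[0,0,0],0]]'

```text
t: 38.3
eef_pos: [0.4658, -0.3933, 0.1393]
eef_rot: [0.0, 0.975, 0.222, 0.0]
wrist_force: [-3.3, 2.5, 10.0]
grip_width: 0.0596
```

Request:
servo_tool --rows '[[[0,0,0],0],[[0,0,0],0],[[0,0,0],0],[[0,0,0],0],[[0,0,0],0],[[0,0,0],0],[[0,0,0],0],[[0,0,0],0],[[0,0,0],0],[[0,0,0],0]]' --gripper 1

```text
t: 39.3
eef_pos: [0.4656, -0.393, 0.1373]
eef_rot: [0.0, 0.975, 0.222, 0.0]
wrist_force: [-0.3, 0.3, 0.4]
grip_width: 0.0852
```

Request:
servo_tool --rows '[[[0,0,-1],0],[[0,0,-1],0],[[0,0,-2],0],[[0,0,-2],0],[[0,0,-2],0],[[0,0,-2],0],[[0,0,-2],0],[[0,0,-1],0],[[0,0,0],0],[[0,0,0],0]]'

```text
t: 40.3
eef_pos: [0.4655, -0.3929, 0.267]
eef_rot: [-0.0, 0.975, 0.222, -0.0]
wrist_force: [1.3, -1.0, -0.3]
grip_width: 0.0851
```

```bash

python3 -c "
from h import *
go(.4285,-.052,.2,.25)"
python3 snap.py 18 370 210 90 110 7 side;python3 snap.py 18 440 180 90 110 7 top
python3 - <<'E'
from h import *
t=load("top18")
cv2.imwrite("pics/lid18.png",cv2.resize(t["image"][230:320,320:410,::-1],None,fx=7,fy=7,interpolation=cv2.INTER_CUBIC))
E
```

```text
t 40.3 pos [ 0.4655 -0.3929  0.267 ] head 0.4468 w 0.0851 F [ 1.3 -1.  -0.3]
tool cm: tx 11.39 ty -32.34 tz 6.70 roll 0.197 (now-axes)
```

View pics/side18.png

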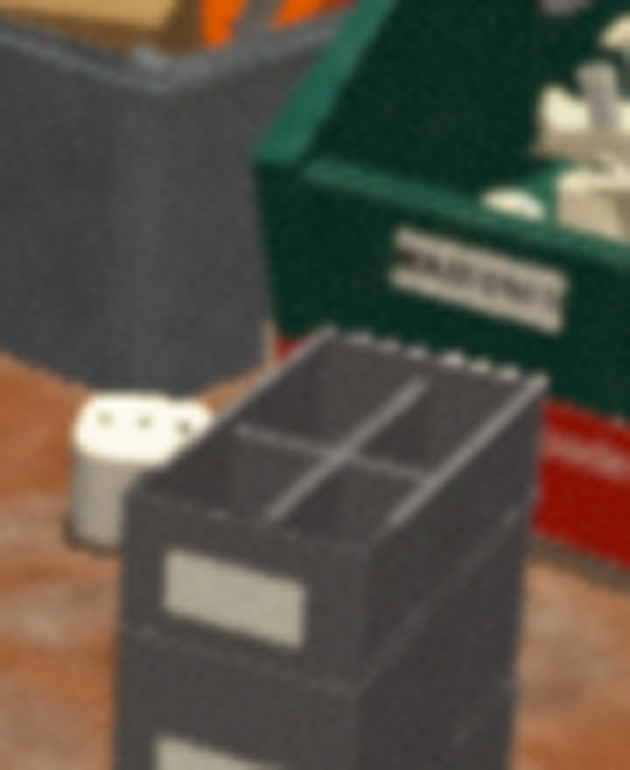

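View pics/lid18.png

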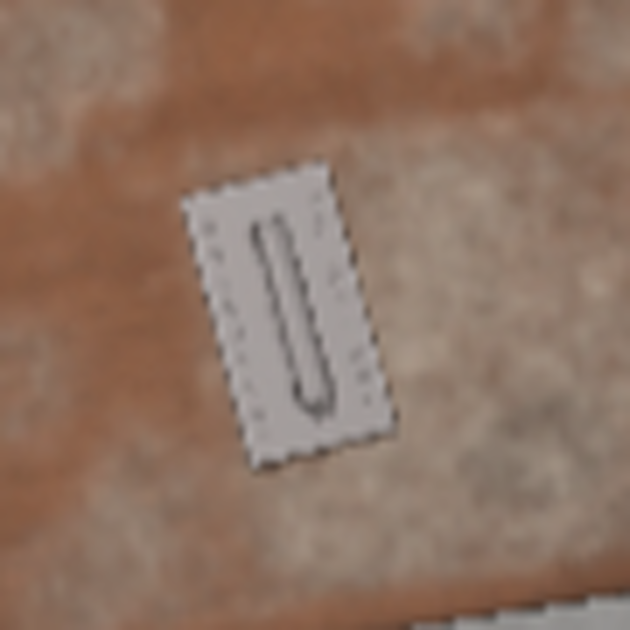

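```bash
python3 - <<'E'
from quad import *
s=load("side18");t=load("top18")
quad("S sh",s,(370,210),7,.166,[(325,330),(547,380),(368,553),(127,490)])
quad("T lid",t,(320,230),7,.014,[(182,200),(325,163),(395,432),(255,468)])
b=[at(t,320+x/7,230+y/7,.044) for x,y in[(270,220),(318,410)]];print("bar",(b[0]+b[1])/2,np.arctan2(*(b[0]-b[1])[1::-1]),np.linalg.norm(b[0]-b[1]))
c=load("side0")
quad("S lid",c,(270,260),4,.014,[(182,45),(243,73),(100,133),(37,100)])
E
```

```text
S sh [ 0.4667 -0.394 ] yaw 0.4515 edges [ 58.2 108.1  58.8 107.9]
T lid [ 0.4275 -0.0504] yaw 0.2466 edges [ 58.9 110.2  57.3 110. ]
bar [ 0.4263 -0.0514  0.044 ] 0.23367152732673044 0.0758583716003092
S lid [ 0.4267 -0.0567] yaw 0.2037 edges [ 53.3 107.1  55.8 107.4]
```

Request:
servo_tool --rows '[[[1.13,-3.24,0],0],[[1.13,-3.24,0],0],[[1.13,-3.24,0],0],[[1.13,-3.24,0],0],[[1.13,-3.24,0],0],[[1.13,-3.24,0],0],[[1.13,-3.24,0],0],[[1.13,-3.24,0],0],[[1.13,-3.24,0],0],[[1.13,-3.24,0],0]]'

```text
t: 41.4
eef_pos: [0.4266, -0.0506, 0.2662]
eef_rot: [-0.0, 0.975, 0.221, -0.001]
wrist_force: [-0.0, -0.8, -0.7]
grip_width: 0.0858
```

Request:
servo_tool --rows '[[[0,0,1],0.1],[[0,0,1.5],0.1],[[0,0,2],0],[[0,0,2.5],0],[[0,0,2.5],0],[[0,0,2.5],0],[[0,0,2],0],[[0,0,1],0],[[0,0,0],0],[[0,0,0],0]]'

```text
t: 42.4
eef_pos: [0.4277, -0.0521, 0.1177]
eef_rot: [0.0, 0.992, 0.123, 0.0]
wrist_force: [0.2, -0.9, 1.2]
grip_width: 0.0854
```

```bash

python3 -c "
from h import *
go(.4275,-.0515,.022,.245)"
python3 snap.py 19 250 170 110 140 5 side
```

```text
t 42.4 pos [ 0.4277 -0.0521  0.1177] head 0.2469 w 0.0854 F [ 0.2 -0.9  1.2]
tool cm: tx -0.01 ty -0.06 tz 9.57 roll 0.002 (now-axes)
```

View pics/side19.png

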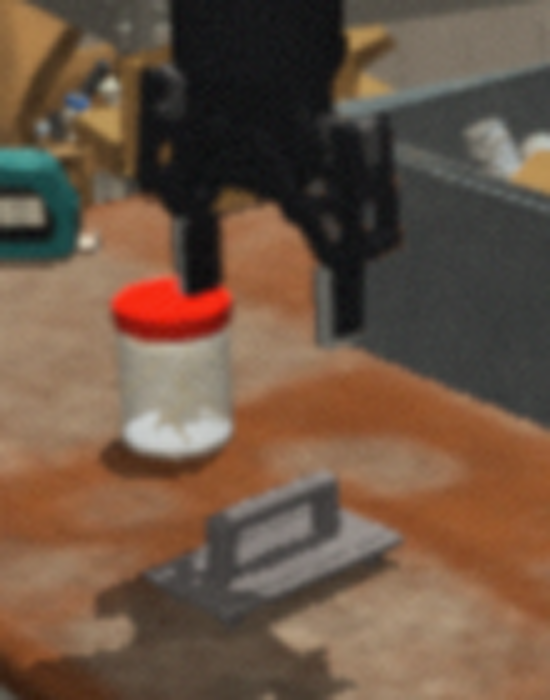

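Request:
servo_tool --rows '[[[0,0,1],0],[[0,0,1.5],0],[[0,0,1.5],0],[[0,0,1.5],0],[[0,0,1.5],0],[[0,0,1],0],[[0,0,0.8],0],[[0,0,0.7],0],[[0,0,0],0],[[0,0,0],0]]'

```text
t: 43.45
eef_pos: [0.4278, -0.0521, 0.0225]
eef_rot: [0.0, 0.992, 0.123, 0.0]
wrist_force: [-0.7, 0.1, -0.5]
grip_width: 0.0855
```

Request:
servo_tool --rows '[[[0,0,0],0],[[0,0,0],0],[[0,0,0],0],[[0,0,0],0],[[0,0,0],0],[[0,0,0],0],[[0,0,0],0],[[0,0,0],0],[[0,0,0],0],[[0,0,0],0]]' --gripper 0

```text
t: 44.45
eef_pos: [0.4275, -0.052, 0.0223]
eef_rot: [-0.0, 0.992, 0.123, 0.0]
wrist_force: [-0.7, 1.3, 1.1]
grip_width: 0.0108
```

Request:
servo_tool --rows '[[[0,0,0],0],[[0,0,0],0],[[0,0,0],0],[[0,0,0],0],[[0,0,0],0],[[0,0,0],0],[[0,0,0],0],[[0,0,0],0],[[0,0,0],0],[[0,0,0],0]]'

```text
t: 45.45
eef_pos: [0.4276, -0.052, 0.0223]
eef_rot: [0.0, 0.992, 0.123, 0.0]
wrist_force: [0.2, 1.1, 1.8]
grip_width: 0.011
```

Request:
servo_tool --rows '[[[0,0,-1],0],[[0,0,-2],0],[[0,0,-3],0],[[0,0,-3],0],[[0,0,-3],0],[[0,0,-3],0],[[0,0,-3],0],[[0,0,-2],0],[[0,0,-2],0],[[0,0,0],0]]'

```text
t: 46.45
eef_pos: [0.429, -0.0526, 0.2457]
eef_rot: [0.001, 0.992, 0.123, 0.003]
wrist_force: [0.2, -0.1, -1.5]
grip_width: 0.0109
```

```bash

python3 -c "
from h import *
go(.466,-.3935,.24,.448)"
python3 snap.py 20 250 100 110 140 5 side
```

```text
t 46.45 pos [ 0.429  -0.0526  0.2457] head 0.2467 w 0.0109 F [ 0.2 -0.1 -1.5]
tool cm: tx -4.74 ty 33.96 tz 0.57 roll -0.201 (now-axes)
```

View pics/side20.png

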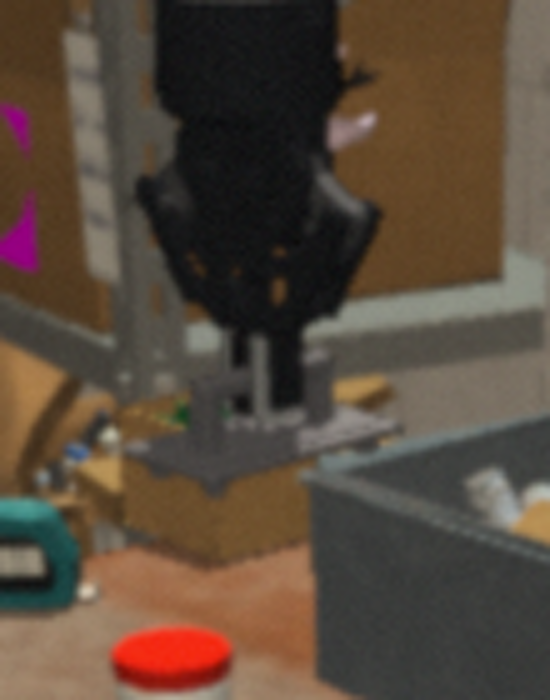

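Request:
servo_tool --rows '[[[-0.47,3.4,0],0],[[-0.47,3.4,0],0],[[-0.47,3.4,0],0],[[-0.47,3.4,0],0],[[-0.47,3.4,0],0],[[-0.47,3.4,0],0],[[-0.47,3.4,0],0],[[-0.47,3.4,0],0],[[-0.47,3.4,0],0],[[-0.47,3.4,0],0]]'

```text
t: 47.5
eef_pos: [0.4641, -0.3939, 0.2399]
eef_rot: [-0.001, 0.992, 0.123, -0.001]
wrist_force: [0.7, -1.2, -1.2]
grip_width: 0.0112
```

Request:
servo_tool --rows '[[[0,0,1],-0.1],[[0,0,1],-0.1],[[0,0,1],0],[[0,0,1],0],[[0,0,0.5],0],[[0,0,0.2],0],[[0,0,0],0],[[0,0,0],0],[[0,0,0],0],[[0,0,0],0]]'

```text
t: 48.5
eef_pos: [0.4652, -0.3934, 0.1959]
eef_rot: [0.0, 0.975, 0.221, 0.0]
wrist_force: [-0.1, -0.3, -1.2]
grip_width: 0.0114
```

```bash

python3 -c "
from h import *
go(.466,-.3935,.179,.448)"
python3 snap.py 21 370 200 90 110 7 side;python3 snap.py 21 440 180 90 110 7 top
```

```text
t 48.5 pos [ 0.4652 -0.3934  0.1959] head 0.4467 w 0.0114 F [-0.1 -0.3 -1.2]
tool cm: tx 0.06 ty 0.05 tz 1.69 roll -0.001 (now-axes)
```

View pics/side21.png

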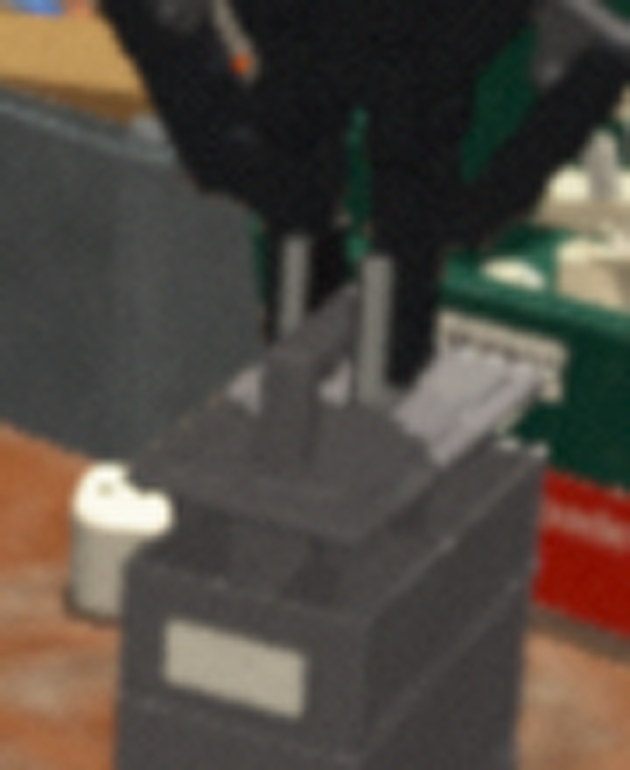

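View pics/top21.png

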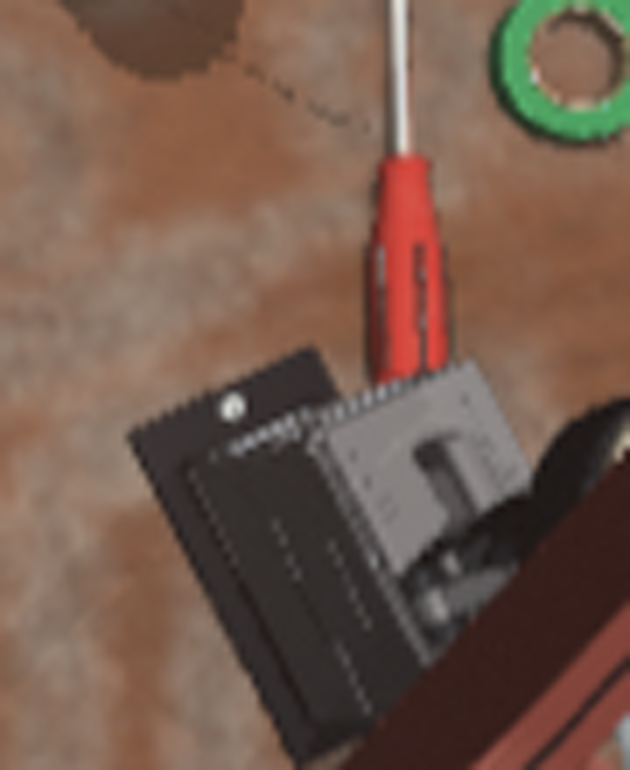

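```bash
python3 - <<'E'
from off import *
s=load("side21");a=(370,200);t=load("top21")
off([("lid -x+y",s,a,7,130,474,.1876,-55,30),("lid -x-y",s,a,7,370,536,.1876,-55,-30),("lid +x-y",s,a,7,545,370,.1876,55,-30),
("sh -x+y",s,a,7,127,560,.166,-55,30),("sh -x-y",s,a,7,368,623,.166,-55,-30),("sh +x-y",s,a,7,547,450,.166,55,-30),
("T lid +x+y",t,(440,180),7,325,430,.1876,55,30),("T lid +x-y",t,(440,180),7,472,362,.1876,55,-30)],(.4652,-.3934),.4467)
E
```

```text
lid -x+y centre vs TCP mm: x 1.7 y -1.9
lid -x-y centre vs TCP mm: x 1.5 y -0.3
lid +x-y centre vs TCP mm: x -1.2 y 1.6
sh -x+y centre vs TCP mm: x 1.6 y -2.1
sh -x-y centre vs TCP mm: x 2.7 y -0.8
sh +x-y centre vs TCP mm: x 0.7 y -0.0
T lid +x+y centre vs TCP mm: x 2.1 y -1.0
T lid +x-y centre vs TCP mm: x 0.7 y 2.7
```

Request:
servo_tool --rows '[[[0.1,0.05,0.3],0],[[0,0,0.3],0],[[0,0,0.2],0],[[0,0,0.2],0],[[0,0,0.1],0],[[0,0,0.1],0],[[0,0,0.1],0],[[0,0,0],0],[[0,0,0],0],[[0,0,0],0]]'

```text
t: 49.6
eef_pos: [0.4662, -0.3932, 0.1824]
eef_rot: [0.0, 0.975, 0.222, 0.0]
wrist_force: [1.0, 0.1, -1.7]
grip_width: 0.0113
```

```bash

python3 -c "
from h import *
go(.466,-.3937,.179,.447)"
python3 snap.py 22 370 200 90 110 7 side
```

```text
t 49.6 pos [ 0.4662 -0.3932  0.1824] head 0.4468 w 0.0113 F [ 1.   0.1 -1.7]
tool cm: tx -0.04 ty 0.03 tz 0.34 roll -0.000 (now-axes)
```

View pics/side22.png

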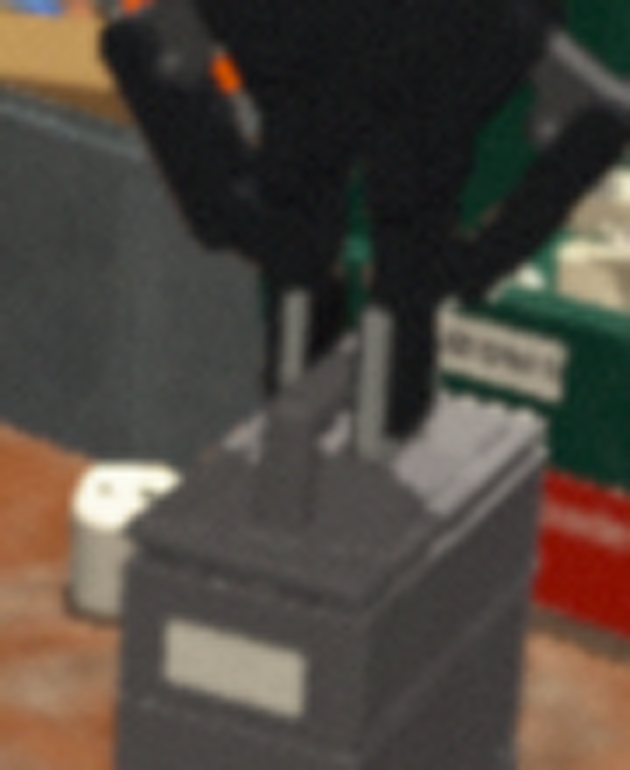

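Request:
servo_tool --rows '[[[0,0,0.1],0],[[0,0,0.1],0],[[0,0,0.05],0],[[0,0,0.05],0],[[0,0,0.05],0],[[0,0,0.05],0],[[0,0,0],0],[[0,0,0],0],[[0,0,0],0],[[0,0,0],0]]'

```text
t: 50.65
eef_pos: [0.4664, -0.3937, 0.1792]
eef_rot: [0.001, 0.975, 0.222, 0.0]
wrist_force: [-0.9, 0.8, 5.4]
grip_width: 0.0113
```

```bash

python3 -c "
from h import *
go(.466,-.3937,.179,.447)"
```

```text
t 50.65 pos [ 0.4664 -0.3937  0.1792] head 0.4467 w 0.0113 F [-0.9  0.8  5.4]
tool cm: tx -0.04 ty -0.02 tz 0.02 roll -0.000 (now-axes)
```

Request:
servo_tool --rows '[[[0,0,0],0],[[0,0,0],0],[[0,0,0],0],[[0,0,0],0],[[0,0,0],0],[[0,0,0],0],[[0,0,0],0],[[0,0,0],0],[[0,0,0],0],[[0,0,0],0]]' --gripper 1

```text
t: 51.65
eef_pos: [0.4661, -0.3932, 0.1783]
eef_rot: [0.0, 0.975, 0.222, -0.0]
wrist_force: [0.7, -0.2, -0.3]
grip_width: 0.0852
```

Request:
servo_tool --rows '[[[0,0,-1],0],[[0,0,-1],0],[[0,0,-2],0],[[0,0,-2],0],[[0,0,-2],0],[[0,0,-2],0],[[0,0,-2],0],[[0,0,-1],0],[[0,0,0],0],[[0,0,0],0]]'

```text
t: 52.65
eef_pos: [0.466, -0.3931, 0.308]
eef_rot: [-0.0, 0.975, 0.222, -0.0]
wrist_force: [0.1, -0.0, 1.4]
grip_width: 0.0853
```

Request:
servo_tool --rows '[[[0,-3,0],0],[[0,-3,0],0],[[0,-3,0],0],[[0,-3,0],0],[[0,-3,0],0],[[0,-3,0],0],[[0,0,0],0],[[0,0,0],0],[[0,0,0],0],[[0,0,0],0]]'

```text
t: 53.65
eef_pos: [0.3885, -0.2315, 0.3078]
eef_rot: [-0.0, 0.975, 0.221, -0.0]
wrist_force: [0.3, -0.6, 0.2]
grip_width: 0.0854
```

```bash

python3 -c "
from h import *
go(.466,-.3937,.179,.447)"
python3 snap.py 23 350 200 120 180 4 side;python3 snap.py 23 160 180 400 150 2 top
```

```text
t 53.65 pos [ 0.3885 -0.2315  0.3078] head 0.4461 w 0.0854 F [ 0.3 -0.6  0.2]
tool cm: tx -0.00 ty 17.98 tz 12.88 roll -0.001 (now-axes)
```

View pics/side23.png

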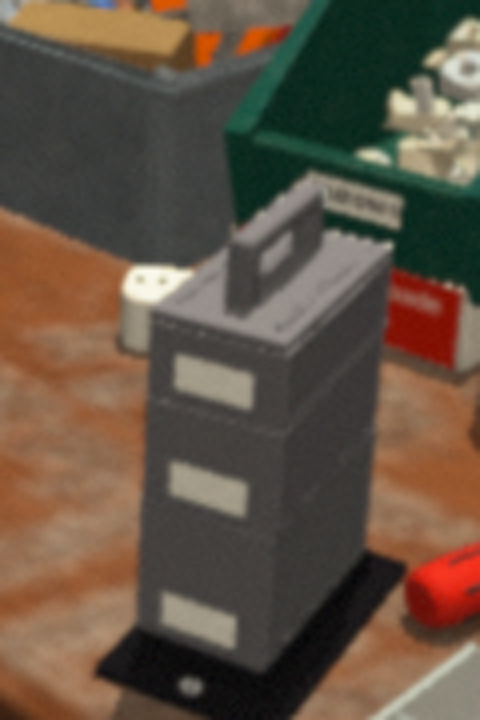

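View pics/top23.png

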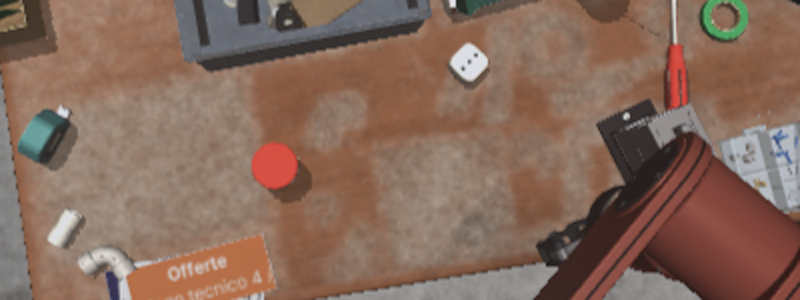

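The side view shows the stack flush and straight. Its plate corners are at (152,318), (275,345) and (393,245), and the jar, measure and plug have not moved. One numeric check, then I hand in.

```bash
python3 - <<'E'
from quad import *
s=load("side23")
quad("S lid",s,(350,200),4,.171,[(262,222),(393,243),(277,347),(152,318)])
from rig import bot
print(bot.finish_job())
E
```

```text
S lid [ 0.4633 -0.3954] yaw 0.4567 edges [ 57.2 116.3  51.8 110.6]
the job is handed in; nothing more can be done
None
```

I stacked the deep, middle and shallow trays and then the lid on the carrier, released everything and backed the arm off. I handed the job in at about 54 s; it gives no verdict, so what follows is from my own checks.

- **Seating:** Each piece met light contact (about 4–11 N) within 1 mm of its seated height before release. The last side picture shows all the joints flush and the stack straight.
- **Bystanders:** The jar, tape measure and plug adapter look unmoved and upright in the last pictures. I did not re-measure their positions.
- **Checks that disagreed:** The side and top cameras differed by up to 4 mm in y on most objects. They differed by about 13 mm on the far deep tray, so I relied on known gripper positions and same-image comparisons there.
- **Final lid check:** It gave (0.463, -0.395) with yaw 0.457, against about (0.466, -0.394) with yaw 0.45 for the tray beneath. One lid corner was hidden behind the handle and the measured edges were off by up to 8 mm, so I count that reading as rough agreement only.

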